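# Put the scissors home in the shadow tray and stack the stand's kit

### The arm

A 7-joint arm with a two-finger parallel gripper is mounted at the origin on a cart in front of the work surface, level with it; the furniture and walls round the work are solid. World frame = base frame: x ahead of the robot, y to its left, z up, the work surface at z = 0. Lengths are in mm, angles in rad, forces in N, time in s.
With the tool pointing down it reaches from about 400 to 875 mm from the base axis. Payload 4.4 kg.
Tool frame: the origin (TCP) lies on the centre line of the jaws, within the pads' length; the fingertips stand 14 mm ahead of it and the grasp point (between the pads) lies 5 mm behind it; z points along the fingers, x is the direction in which the jaws open and shut, and the axes are right-handed (so a half turn about z gives the same grasp; the last joint's range is limited). The gripper opens to 85 mm and grips with 20 to 120 N. Pads are 22 mm wide; open, the fingers measure 114 mm over their backs; the gripper's body (76 mm by 85 mm) begins 54 mm behind the grasp point. The pads swing forward as they close: fully open they stand 13 mm farther back than shut.
Start: joints at [-1.268, 0.628, 0.038, 1.517, -0.027, 0.996, -0.02], TCP at [234.299, 606.318, 208.813] pointing down, gripper open.
Joint ranges: [-3.06, 3.06], [-0.37, 2.12], [-1.25, 1.32], [0.18, 2.47], [-1.1, 4.24], [0.23, 1.98], [-2.94, 2.94]. Speed limits (rad/s): [2.57, 2.57, 3.14, 3.14, 3.14, 3.14, 3.14].

### API

Orientations are given as [roll, pitch, yaw] about the fixed x, y, z axes, in that order (R = Rz(yaw) Ry(pitch) Rx(roll)).
In Python, from cell import ctrl gives the robot as it stands.
- The arm moves only by the tool send_rows, never from a script. Its argument "commands" is a list of rows, each a list of 5 numbers: the finger opening in mm, from 0 to 85.4, then the shift along the tool's x, y, z in mm, then the turn about the tool's z in degrees. In form: [[grip, x, y, z, roll], ...]. A call has 1 to 5 rows; each row is the pose to reach, as a shift and turn from the pose measured when the call began, along the tool's axes at that moment; what a row does not reach only later rows make up. A row lasts 1/10 s, in which the tool goes at most 50 mm and 8.59 degrees, less where a joint would pass 70% of its speed; a pose out of reach is approached as far as the arm can. A call with a gripper value outside its range is refused whole. The fingers move at their own pace and stop on an object; the grip force is fixed at half the most. Time passes only in rows, so rows that repeat a pose let the fingers close. It gives the time, the measured TCP pose, the force and the opening at its end, in the units of the state.
- ctrl.read_state(): the state, without advancing time (a new reading comes with each control period).
- ctrl.get_image(name): name is "scene" or "top" or "wrist"; returns the picture (384x512x3 uint8, red, green, blue); there is no depth.
- ctrl.camera_params(name): a dict with "fx", "fy", "cx", "cy" (pixels), "cam_to_world" (4x4, takes a point from camera to world coordinates). Camera axes: x right, y down, z forward; pixel columns grow to the right and rows downward; lengths in mm; the calibration is good to about 2 mm. A picture is of the moment at which its call begins: read the wrist's pose just before it. camera_params takes no time and is no camera call; for the wrist camera it gives the pose at the moment of the call.
- ctrl.finish_job(): hands the job in, once; it reports no verdict.
The state is a dict: "clock": time; "qpos": joint angles; "qd": joint speeds; "tau": joint torques, N m; "eef_pos": TCP position; "tool_rot": TCP orientation; "force": force on the tool from outside, world axes, zero at the start; "torque": the same for the moment, N m; "width": finger opening in mm.
Only numpy, scipy, OpenCV 4.12 (cv2) and the standard library are available. Lean on these libraries where they do the work, as an engineer would, in place of code of your own. Each camera call takes 0.05 s, during which the arm holds its last target.

### The job

Pack up the stand's kit: lay the scissors in their own cut-out of the foam tool tray, points under the metal guard, and press the bows down until they lie flat and the spring catch has snapped back over the large bow. Then lift the other tray by its bar, with the brush in it, and stack it level on the tool tray, seated between all four corner lugs. Leave the marker and the peg in their cut-outs, and do not shift the tomato or the onion.

Things in the scene. Friction and masses are not known exactly. Their poses are not given: they have to be found in the camera images.
- scissors: closed scissors with blue plastic bows, 199 mm long, 84 mm wide over the bows, 9.4 mm thick, 0.06 to 0.13 kg, lying flat on the table at the start. Origin at the middle of the underside. Own -y runs to the points (at y -100), +y to the bows, +x to the side of the smaller bow, z up. Larger bow: x -42 to -2, y +37 to +98; smaller bow: x +1 to +42, y +42 to +93. Balance point near y +46
- blade_grip (a point): on the closed blades at (0, 4, 4.6) mm in the scissors' own frame, a good place to grip across. The blades are 16 mm wide (own x +-8) and 3.7 mm thick, from 2.8 to 6.5 mm above the underside, and run from own y -100 to +35
- bow_end (a point): on top of the scissors' larger bow towards its rear, at (-18, 82, 9.4) mm in the scissors' own frame, 13 mm ahead of the tip of the catch's nose when home: the place to press
- shadow_tray: grey plastic tool tray, 238 x 158 mm, fixed to the table, left or right of the scissors, with a dark foam insert with cut-outs for scissors, marker and clothes peg. Origin at the centre of its underside; x along it, towards the end with the point guard, y across, z up. Rim 34 mm above the table, walls 4 mm; top of the foam at 21 mm, floor of the cut-outs at 10 mm
- scissors_home (a point): where the scissors' origin lies when home: on the floor of their cut-out, at (10, -26, 10) mm in the tray's frame. Home, the points face the tray's +x and the scissors' own +x lies along the tray's +y. Play about 2 mm all round. A finger scoop, 6 mm deeper than the cut-out, reaches 26 mm along and 41 mm across from here to either side
- guard_mouth (a point): entry of the aluminium point guard bridging the blade channel 71 to 103 mm ahead of the home point (its upturned lip starts at 65); point on the channel floor. Clear height 13 mm, channel 21 mm wide, closed end 102.5 mm ahead of home. Points cannot be lowered in from above, nor slid in flat: hold them 7 to 12 degrees down, bows above the foam, slide them in to the end, then swing the bows down
- catch_nose (a point): lower tip of the nose of a sprung steel catch behind the larger bow, 11.6 mm above the floor of the cut-out; it overhangs the home bow's rear edge by 3 mm. Its face slopes back at 60 degrees up to a top 22 mm above the floor: the bow, pressed down on it with about 8 to 16 N, drives it back and snaps in under it
- catch (a joint): travel of the sprung catch in m: 0 at rest, up to 0.0065 pushed back from the bow; spring about 3 N at rest, 5 N when a bow passes
- rim (a point): centre of the tool tray at the height of its rim (34 mm): where the upper tray's origin lies when stacked. Four angle lugs outside the corners rise to 40 mm and then flare outward to 48 mm; they leave 2 mm play all round the upper tray
- upper_tray: loose grey plastic tray, 238 x 158 mm over its walls, walls 44 mm high, with corner lugs like the other tray's (up to 58 mm high), 0.3 to 0.55 kg, a scrubbing brush lying in it. Origin at the centre of its flat underside; x along its length, z up; either way round fits
- handle (a point): middle of the upper tray's carrying bar, 84 mm above its underside. The bar runs along the tray's x, 118 mm long, 16 mm wide, 16 mm high, on two posts at x +-54, free below between them
- brush: wooden scrubbing brush, 152 mm long, 46 mm high, lying loose in the upper tray beside the bar; origin under its middle
- marker: black and white marker pen, 135 mm, lying in its own cut-out of the tool tray
- clothes_peg: blue clothes peg, 72 mm, lying in its own cut-out of the tool tray
- tomato: tomato, 74 mm, on the table beyond the points; origin under its middle
- onion: brown onion, 63 mm wide, 68 mm high, on the table beyond the points; origin under its middle
There are look-alikes about, which are no part of the job. What is shaped like the brush but yellow is not meant.

How it is judged (in metres and radians):
On the way, in this order (a step that is already met when the one before it is completed fails the run):
1. the scissors lie home in their cut-out, flat, points under the guard, the catch snapped back over the bow (x of scissors in the frame of scissors_home between -0.005 and 0.005 m and y of scissors in the frame of scissors_home between -0.004 and 0.004 m and z of scissors in the frame of scissors_home between -0.0025 and 0.0025 m and angle between scissors's own z axis and vertical below 0.035 rad and angle between the y axis of scissors and the x axis of shadow_tray, either way round below 0.06 rad and value of joint catch below 0.0015 m), for 0.2 s.
2. the upper tray sits level on the rim of the tool tray between the four lugs (x of upper_tray in the frame of rim between -0.0045 and 0.0045 m and y of upper_tray in the frame of rim between -0.0045 and 0.0045 m and z of upper_tray in the frame of rim between -0.0025 and 0.0025 m and angle between upper_tray's own z axis and vertical below 0.03 rad and angle between the x axis of upper_tray and the x axis of shadow_tray, either way round below 0.05 rad), for 0.2 s.
At the end, for the whole second after the job is handed in: scissors home to 5 mm along, 4 mm across, 2.5 mm in height, tilt under 2, turn under 3.4 degrees, catch back to 1.5 mm; upper tray on the rim to 4.5 mm each way, 2.5 mm in height, tilt under 1.7, turn under 2.9 degrees, the brush still in it; all at rest (all of step 1 and all of step 2 and linear speed of each of scissors, upper_tray below 0.02 m/s and horizontal distance between brush and upper_tray below 0.09 m and z of brush in the frame of upper_tray below 0.03 m); the robot touches nothing.
It fails at once if the tomato is shifted by more than 30 mm (distance of tomato from where it was at the start of the episode above 0.03 m).
It fails at once if the onion is shifted by more than 30 mm (distance of onion from where it was at the start of the episode above 0.03 m).
It fails at once if the marker leaves its cut-out (distance of marker from where it was at the start of the episode above 0.012 m).
It fails at once if the clothes peg leaves its cut-out (distance of clothes_peg from where it was at the start of the episode above 0.012 m).
It also fails if it takes over 67 s, if anything falls off the work surface, if the arm or the gripper's body presses on something with over 40 N, if the wrist force passes 120 N, or if a joint passes its speed limit or range.

## Working session

There is one attempt and no reset: what is moved stays moved. The work goes in short steps, Python scripts to look and compute and a tool call to move; the robot and the scene stay as the last step left them, time stands still between calls to the robot, and variables do not carry over. Pictures are saved under pics/ and viewed, and the job is handed in when it is done.

Besides the shell and the picture viewer there is one more tool, called after ">>>" in YAML: its name, and indented under it one key for each argument. send_rows: Moves the arm, as the interface text tells. Its arguments: {"type":"object","properties":{"commands":{"type":"array"}},"required":["commands"]}

```bash
ls; mkdir -p pics; python3 - <<'E'
from cell import ctrl
import cv2
s=ctrl.read_state(); print(s)
for n in ['scene','top','wrist']:
    im=ctrl.get_image(n); cv2.imwrite(f'pics/{n}0.png',im[:,:,::-1]); p=ctrl.camera_params(n); print(n,p)
E
```

```text
pics
{'clock': 0.0, 'qpos': array([-1.26780217,  0.62934156,  0.03844242,  1.51836059, -0.02700421,
        0.99629531, -0.02001285]), 'qd': array([ 0.00193074,  0.00019669,  0.00077139,  0.00116763, -0.00124885,
        0.00247596, -0.0015998 ]), 'tau': array([-1.85724830e-04, -5.63402832e+01,  1.22647393e+00, -1.93445492e+01,
        1.10420154e-02,  1.04144248e-02,  1.76173580e-05]), 'eef_pos': array([234.05273822, 605.68880137, 207.89446372]), 'tool_rot': array([3.14157135e+00, 1.88670665e-03, 1.20198680e+00]), 'force': array([ 0.33477401,  0.4146291 , -0.22789243]), 'torque': array([ 0.03244911, -0.02431445,  0.03292731]), 'width': 85.30962657992652}
scene {'fx': 401.57405608421817, 'fy': 401.57405608421817, 'cx': 252.38894123009447, 'cy': 186.79354087777904, 'cam_to_world': array([[ 7.89544807e-01, -3.33914056e-01,  5.14898438e-01,
        -1.82315442e+02],
       [-6.13335470e-01, -4.00713794e-01,  6.80623286e-01,
        -1.04400771e+03],
       [-2.09427754e-02, -8.53188056e-01, -5.21182830e-01,
         8.34453902e+02],
       [ 0.00000000e+00,  0.00000000e+00,  0.00000000e
[... 268 characters left out ...]
-2.39883713e-02,  4.90610081e-03,
        -9.68454009e+01],
       [-1.43849347e-03, -1.42484727e-01, -9.89795955e-01,
         1.34115972e+03],
       [ 0.00000000e+00,  0.00000000e+00,  0.00000000e+00,
         1.00000000e+00]])}
wrist {'fx': 336.10191712195575, 'fy': 336.10191712195575, 'cx': 253.95796627655827, 'cy': 191.04537473281152, 'cam_to_world': array([[ 3.61380796e-01,  8.96875321e-01,  2.54987409e-01,
         1.70152206e+02],
       [ 9.32417591e-01, -3.47263529e-01, -1.00027379e-01,
         6.31013007e+02],
       [-1.16425961e-03,  2.73902720e-01, -9.61756697e-01,
         3.74079191e+02],
       [ 0.00000000e+00,  0.00000000e+00,  0.00000000e+00,
         1.00000000e+00]])}
```

View pics/scene0.png

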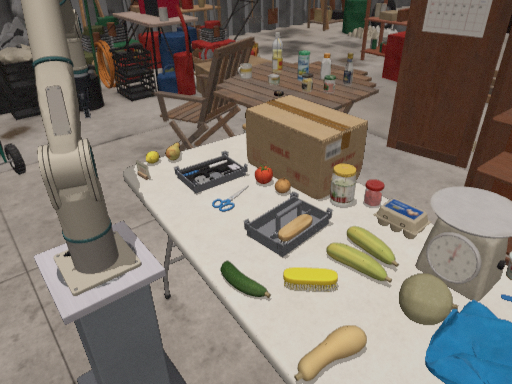

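View pics/top0.png

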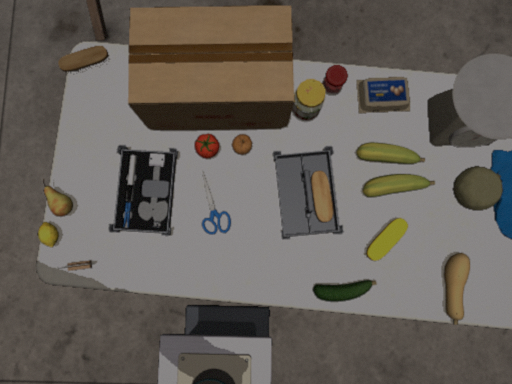

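View pics/wrist0.png

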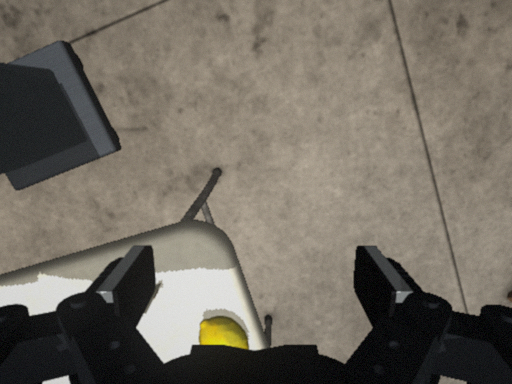

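```bash
cat > h.py <<'E'
import numpy as np, cv2
from cell import ctrl
def ray(p,u,v):
    T=p['cam_to_world']; d=T[:3,:3]@np.array([(u-p['cx'])/p['fx'],(v-p['cy'])/p['fy'],1.]); return T[:3,3],d
def onz(p,u,v,z):
    o,d=ray(p,u,v); return o+d*(z-o[2])/d[2]
def proj(p,P):
    T=p['cam_to_world']; c=T[:3,:3].T@(np.asarray(P,float)-T[:3,3]); return np.array([p['fx']*c[0]/c[2]+p['cx'],p['fy']*c[1]/c[2]+p['cy']])
def tri(l):
    A=np.zeros((3,3));b=np.zeros(3);ds=[]
    for p,u,v in l:
        o,d=ray(p,u,v); d=d/np.linalg.norm(d); M=np.eye(3)-np.outer(d,d); A+=M;b+=M@o; ds.append((o,d))
    X=np.linalg.solve(A,b); return X,[np.linalg.norm(np.cross(X-o,d)) for o,d in ds]
def crop(im,x0,y0,x1,y1,s,name):
    c=cv2.resize(im[y0:y1,x0:x1,::-1],None,fx=s,fy=s,interpolation=cv2.INTER_CUBIC); cv2.imwrite('pics/'+name,c)
E
python3 - <<'E'
from h import *
im=cv2.imread('pics/top0.png')[:,:,::-1]
crop(im,100,120,350,250,3.2,'topz.png')
p=ctrl.camera_params('top')
for n,u,v,z in [('base',213,380,0),('toolc',145,190,30),('sc',216,205,5),('up',307,193,84),('tom',207,146,35),('on',242,144,35)]: print(n,onz(p,u,v,z).round())
print(proj(p,[234,606,208]),proj(ctrl.camera_params('scene'),[234,606,208]))
im=cv2.imread('pics/scene0.png')[:,:,::-1]
crop(im,160,130,350,260,4,'scz.png')
E
```

```text
base [30.  3.  0.]
toolc [561. 218.  30.]
sc [525.  12.   5.]
up [ 556. -247.   84.]
tom [696.  42.  35.]
on [705. -61.  35.]
[-38.93251214 308.19832393] [ 90.64127395 122.66504337]
```

View pics/topz.png

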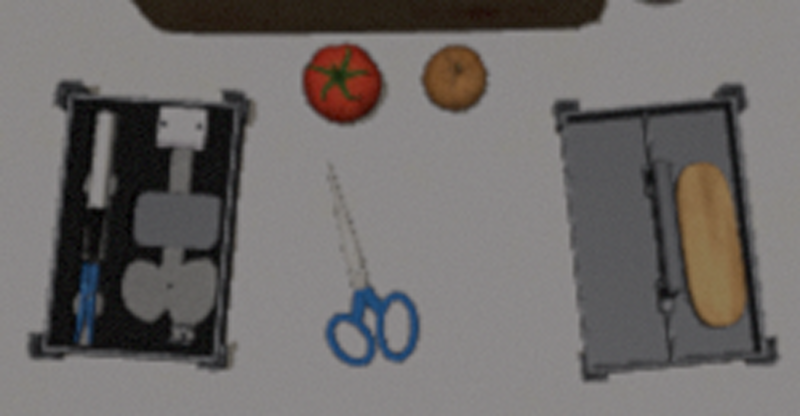

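View pics/scz.png

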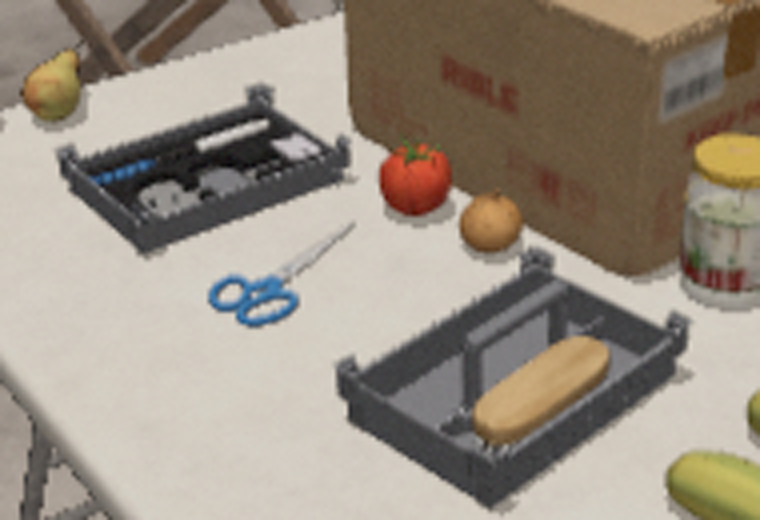

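>>> send_rows:
  commands:
    - [85, -40, 45, -50, 0]
    - [85, -80, 90, -50, 0]
    - [85, -120, 135, -50, 0]
    - [85, -148, 185, -50, 0]
    - [85, -177, 221, -50, 0]

```text
clock: 0.65
eef_pos: [352.5, 398.7, 257.8]
tool_rot: [3.141, 0.001, 1.202]
force: [0.9, -0.5, -0.1]
width: 85.1
```

>>> send_rows:
  commands:
    - [85, -184, 230, 0, -8]
    - [85, -184, 230, 0, -16]
    - [85, -184, 230, 0, -21]
    - [85, -184, 230, 0, -21]
    - [85, -184, 230, 0, -21]

```text
clock: 1.15
eef_pos: [477.9, 182.9, 258.0]
tool_rot: [3.142, 0.001, 1.569]
force: [1.2, 0.2, -0.9]
width: 85.1
```

```bash
cat > snap.py <<'E'
import sys
from h import *
import json
n=sys.argv[1]
s=ctrl.read_state(); p=ctrl.camera_params('wrist'); im=ctrl.get_image('wrist')
cv2.imwrite(f'pics/{n}.png',im[:,:,::-1]); np.savez(f'pics/{n}.npz',im=im,**p)
print(s['clock'],s['eef_pos'].round(1),s['tool_rot'].round(4),s['width'].round(1),s['force'].round(1), p['cam_to_world'][:3,3].round(1))
c=cv2.resize(im[:,:,::-1],None,fx=1.56,fy=1.56,interpolation=cv2.INTER_CUBIC); cv2.imwrite(f'pics/{n}_b.png',c)
E
python3 snap.py w1
```

```text
Traceback (most recent call last):
  File "snap.py", line 7, in <module>
    print(s['clock'],s['eef_pos'].round(1),s['tool_rot'].round(4),s['width'].round(1),s['force'].round(1), p['cam_to_world'][:3,3].round(1))
                                                                  ^^^^^^^^^^^^^^^^
AttributeError: 'float' object has no attribute 'round'
```

```bash
sed -i "s/s\['width'\].round(1)/round(s['width'],1)/" snap.py
python3 snap.py w1
```

```text
1.2 [482.9 172.4 258.1] [3.1376 0.0076 1.5564] 85.0 [ 4.4 -7.1  0.1] [413.6 174.5 423.8]
```

View pics/w1_b.png

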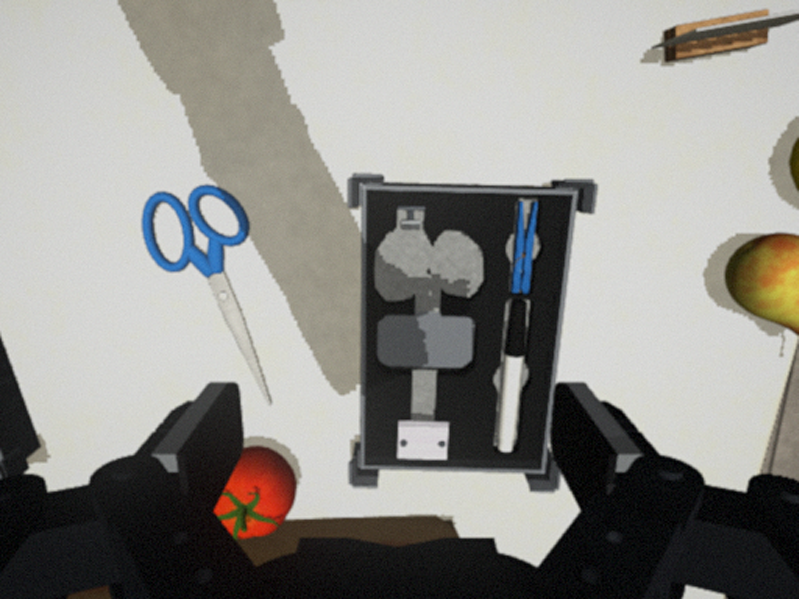

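```bash
python3 snap.py w2; python3 - <<'E'
import cv2
im=cv2.imread('pics/w2.png')
cv2.imwrite('pics/w2z.png',cv2.resize(im[105:320,215:390],None,fx=3.4,fy=2.75,interpolation=cv2.INTER_CUBIC))
E
```

```text
1.25 [480.9 176.2 257.9] [3.1393 0.0055 1.556 ] 85.3 [-0.6  0.4  0.7] [411.8 178.1 423.8]
```

View pics/w2z.png

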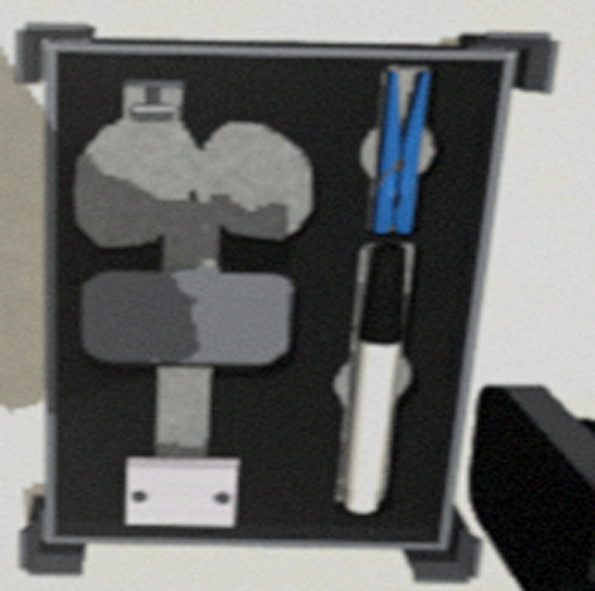

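```bash
cat > m1.py <<'E'
from h import *
d=np.load('pics/w2.npz'); p={k:d[k] for k in d.files if k!='im'}; im=d['im']
c=[(50,47),(512,55),(445,545),(50,537)]
P=[onz(p,215+x/3.4,105+y/2.75,34) for x,y in c]
P=np.array(P); print(P.round(1)); 
print('sides',[np.linalg.norm(P[i]-P[(i+1)%4]).round(1) for i in range(4)],'centre',P.mean(0).round(1))
xd=(P[2]+P[3]-P[0]-P[1]); print('yaw deg',np.degrees(np.arctan2(xd[1],xd[0])).round(2))
yd=(P[1]+P[2]-P[0]-P[3]); print('yaw deg from y',np.degrees(np.arctan2(-yd[0],yd[1])).round(2))
hsv=cv2.cvtColor(im,cv2.COLOR_RGB2HSV)
m=cv2.inRange(hsv,(95,120,50),(125,255,255)); m[:,220:]=0
cs,_=cv2.findContours(m,cv2.RETR_CCOMP,cv2.CHAIN_APPROX_NONE)
for k in cs:
    if len(k)>20:
        mm=cv2.moments(k); print('contour',cv2.contourArea(k),(mm['m10']/mm['m00'],mm['m01']/mm['m00']),cv2.boundingRect(k), onz(p,mm['m10']/mm['m00'],mm['m01']/mm['m00'],7).round(1))
E
python3 m1.py
python3 - <<'E'
import cv2
im=cv2.imread('pics/w2.png')
cv2.imwrite('pics/w2s.png',cv2.resize(im[110:265,85:185],None,fx=5,fy=3.8,interpolation=cv2.INTER_CUBIC))
E
```

```text
[[441.6 148.   34. ]
 [447.3 302.8  34. ]
 [681.  294.3  34. ]
 [674.6 139.6  34. ]]
sides [np.float64(155.0), np.float64(233.9), np.float64(154.8), np.float64(233.1)] centre [561.1 221.2  34. ]
yaw deg -2.06
yaw deg from y -2.22
contour 2649.0 (120.56876808858688, 148.55939348181704) (88, 121, 68, 58) [474.    8.5   7. ]
contour 170.5 (124.60703812316716, 154.33919843597263) (118, 141, 14, 25) [481.4  12.7   7. ]
contour 648.0 (104.32973251028805, 150.54861111111111) (93, 130, 23, 42) [476.2 -12.1   7. ]
contour 531.5 (136.72844151771713, 139.9184697397303) (123, 126, 29, 29) [463.6  29.9   7. ]
```

View pics/w2s.png

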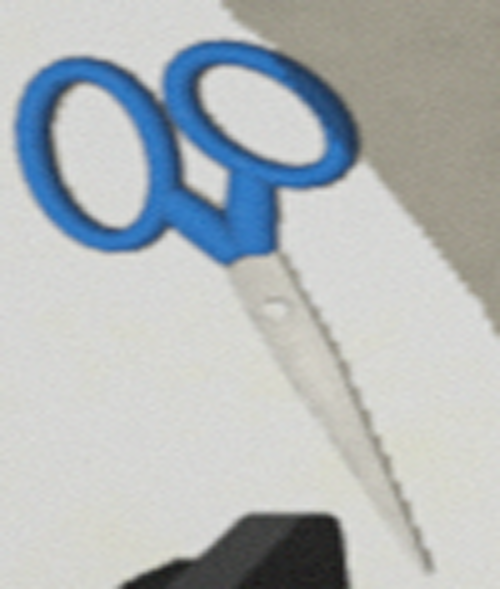

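>>> send_rows:
  commands:
    - [85, -45, 15, 30, -6]
    - [85, -90, 30, 60, -12]
    - [85, -130, 45, 90, -17.5]
    - [85, -148, 51, 100, -17.5]
    - [85, -148, 51, 100, -17.5]

```text
clock: 1.8
eef_pos: [527.3, 27.1, 155.4]
tool_rot: [-3.136, 0.004, 1.86]
force: [0.6, 0.8, 0.1]
width: 85.2
```

>>> send_rows:
  commands:
    - [60, 0, 0, 0, 0]
    - [50, 0, 0, 0, 0]

```text
clock: 2.0
eef_pos: [526.9, 28.8, 155.4]
tool_rot: [-3.135, 0.003, 1.862]
force: [-0.2, 0.8, -0.7]
width: 59.2
```

```bash
python3 snap.py w3
```

```text
2.0 [526.9  28.8 155.4] [-3.1353e+00  3.1000e-03  1.8617e+00] 59.2 [-0.2  0.8 -0.7] [461.9   9.6 321.8]
```

View pics/w3_b.png

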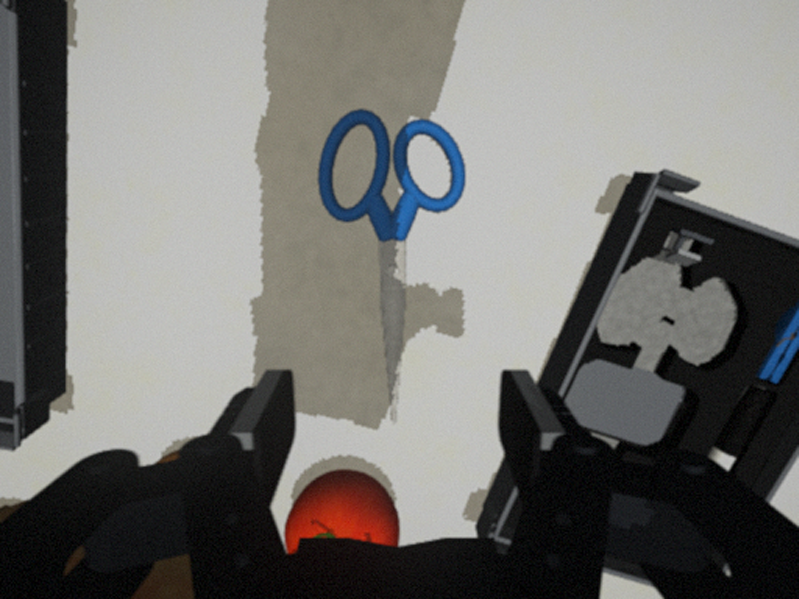

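```bash
cat > m2.py <<'E'
from h import *
def load(n):
    d=np.load(f'pics/{n}.npz'); return {k:d[k] for k in d.files if k!='im'}, d['im']
p2,i2=load('w2'); p3,i3=load('w3')
def holes(im,x0,x1):
    hsv=cv2.cvtColor(im,cv2.COLOR_RGB2HSV); m=cv2.inRange(hsv,(95,120,40),(125,255,255)); m[:,:x0]=0; m[:,x1:]=0
    cs,h=cv2.findContours(m,cv2.RETR_CCOMP,cv2.CHAIN_APPROX_NONE)
    o=[];outer=None
    for k,hh in zip(cs,h[0]):
        a=cv2.contourArea(k); mm=cv2.moments(k)
        if hh[3]>=0 and a>300: o.append((a,mm['m10']/mm['m00'],mm['m01']/mm['m00']))
        if hh[3]<0 and a>1000: outer=k[:,0]
    return sorted(o)[::-1],outer
h2,_=holes(i2,0,220); h3,o3=holes(i3,150,350)
print(h2,h3)
for a,b in zip(h2,h3): print(tri([(p2,a[1],a[2]),(p3,b[1],b[2])]))
# scissors frame, from outer outline at z~6
W=np.array([onz(p3,u,v,6) for u,v in o3])[:,:2]
L=onz(p3,*h3[0][1:],6)[:2]; S=onz(p3,*h3[1][1:],6)[:2]; tip=onz(p3,395/1.5625,420/1.5625,4.6)[:2]
print('L,S,tip',L,S,tip)
for ang in (np.degrees(np.arctan2(*(S-L)[::-1]))-90,):
    f=np.radians(ang); pd=np.array([np.cos(f),np.sin(f)]); xd=np.array([-np.sin(f),np.cos(f)])
    print('heading from bows',ang,'extent x',(W@xd).min(),(W@xd).max(),'along',(W@pd).min(),(W@pd).max(),'tip x,along',tip@xd,tip@pd)
E
python3 m2.py; python3 - <<'E'
import cv2
im=cv2.imread('pics/w3.png')
cv2.imwrite('pics/w3s.png',cv2.resize(im[60:280,195:310],None,fx=5,fy=2.7,interpolation=cv2.INTER_CUBIC))
E
```

```text
[(648.0, 104.32973251028805, 150.54861111111111), (531.5, 136.72844151771713, 139.9184697397303)] [(1282.0, 226.47542901716068, 106.10023400936038), (990.0, 274.6380471380471, 106.16515151515152)]
(array([476.62191172, -13.22832111,   4.56759169]), [np.float64(0.018861571300693377), np.float64(0.01886157130061459)])
(array([464.00951271,  29.03277438,   4.43102858]), [np.float64(0.07781836476013668), np.float64(0.07781836476022101)])
L,S,tip [476.57372625 -13.12039925] [464.07381604  28.95761326] [628.11584379  56.97565985]
heading from bows 16.54484857383713 extent x -168.37615947939744 -83.68044134075569 along 422.8893565345915 496.0992091858732 tip x,along -124.24919363327102 618.3347612101544
```

View pics/w3s.png

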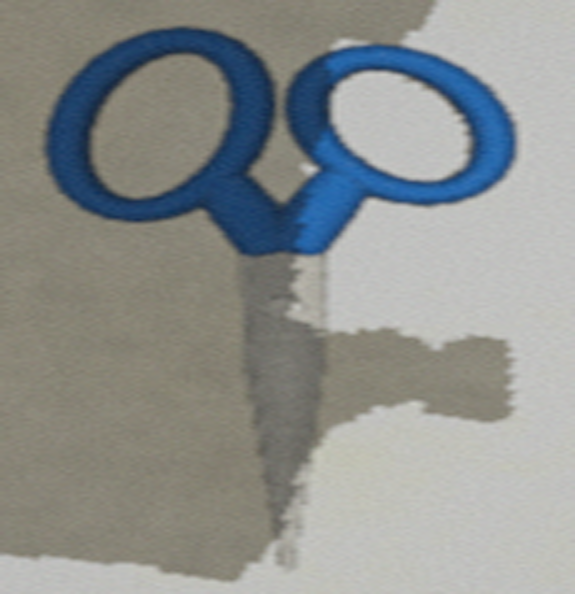

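>>> send_rows:
  commands:
    - [40, -3.6, 3.7, 30, 0]
    - [40, -3.6, 3.7, 70, 0]
    - [40, -3.6, 3.7, 105, 0]
    - [40, -3.6, 3.7, 125, 0]
    - [40, -3.6, 3.7, 125, 0]

```text
clock: 2.55
eef_pos: [529.2, 28.1, 29.0]
tool_rot: [-3.132, 0.001, 1.865]
force: [-1.6, -0.1, -0.3]
width: 40.2
```

```bash
python3 snap.py w4
```

```text
2.55 [529.2  28.1  29. ] [-3.1321e+00  1.5000e-03  1.8652e+00] 40.2 [-1.6 -0.1 -0.3] [465.    8.5 195.6]
```

View pics/w4_b.png

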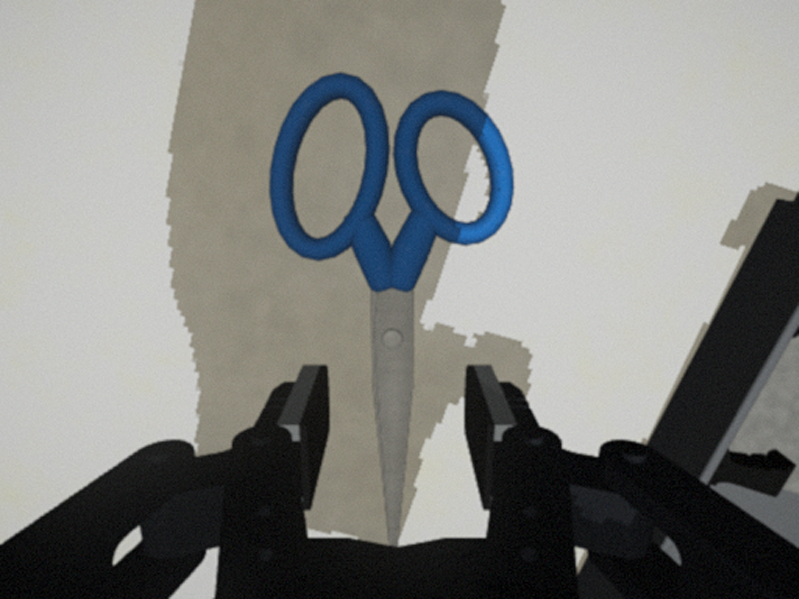

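>>> send_rows:
  commands:
    - [40, -1.8, 1.5, 8, 0]
    - [40, -1.8, 1.5, 13.5, 0]
    - [28, -1.8, 1.5, 13.5, 0]
    - [20, -1.8, 1.5, 13.5, 0]

```text
clock: 3.0
eef_pos: [532.7, 26.5, 17.4]
tool_rot: [-3.136, 0.002, 1.865]
force: [-1.4, 0.6, 0.1]
width: 20.1
```

>>> send_rows:
  commands:
    - [12, 0, 0, 0, 0]
    - [5, 0, 0, 0, 0]
    - [5, 0, 0, 0, 0]
    - [5, 0, 0, 0, 0]

```text
clock: 3.4
eef_pos: [532.8, 26.5, 17.6]
tool_rot: [-3.136, 0.002, 1.865]
force: [-0.3, -0.1, -0.4]
width: 5.2
```

```bash
python3 snap.py w5
```

```text
3.4 [532.8  26.5  17.6] [-3.1357e+00  2.4000e-03  1.8647e+00] 5.2 [-0.3 -0.1 -0.4] [467.9   6.9 183.9]
```

View pics/w5_b.png

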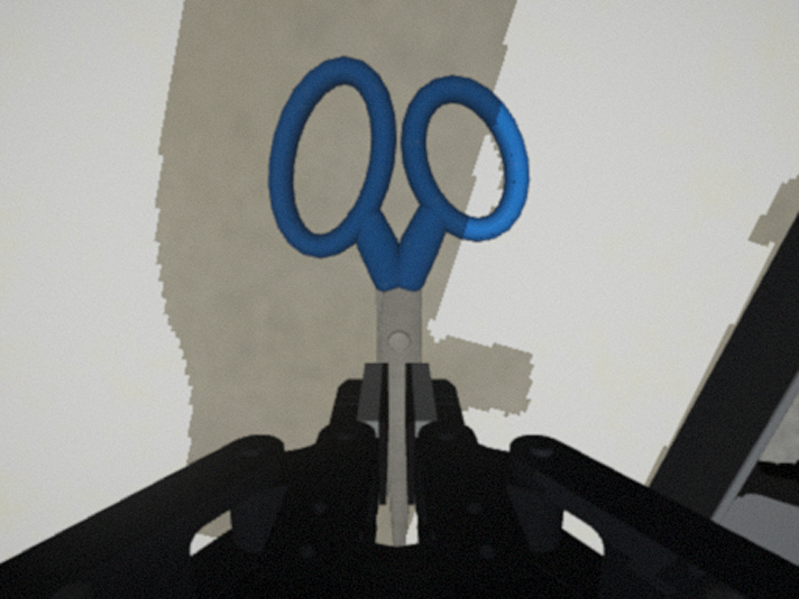

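>>> send_rows:
  commands:
    - [26, 0, 0, 0, 0]
    - [26, 0, 0, 0, 0]
    - [26, 0, 0, 3, 0]
    - [26, 0, 0, 4.5, 0]
    - [26, 0, 0, 4.5, 0]

```text
clock: 3.95
eef_pos: [532.5, 26.5, 12.6]
tool_rot: [-3.135, 0.002, 1.865]
force: [0.2, 0.2, 0.1]
width: 26.1
```

>>> send_rows:
  commands:
    - [26, 0, 0, 1.5, 0]
    - [26, 0, 0, 1.5, 0]

```text
clock: 4.15
eef_pos: [532.3, 26.5, 10.9]
tool_rot: [-3.135, 0.002, 1.865]
force: [0.3, -0.8, -0.9]
width: 26.0
```

>>> send_rows:
  commands:
    - [20, 0, 0, 0, 0]
    - [14, 0, 0, 0, 0]
    - [10, 0, 0, 0, 0]
    - [8, 0, 0, 0, 0]
    - [8, 0, 0, 0, 0]

```text
clock: 4.65
eef_pos: [532.3, 26.5, 11.0]
tool_rot: [-3.135, 0.002, 1.865]
force: [-0.2, 0.4, 0.0]
width: 7.7
```

```bash
python3 snap.py w6; python3 - <<'E'
from h import *
im=ctrl.get_image('scene'); crop(im,180,120,330,240,5,'sc6.png')
E
```

```text
4.65 [532.3  26.5  11. ] [-3.1347e+00  2.2000e-03  1.8648e+00] 7.7 [-0.2  0.4  0. ] [467.6   6.9 177.4]
```

View pics/w6_b.png

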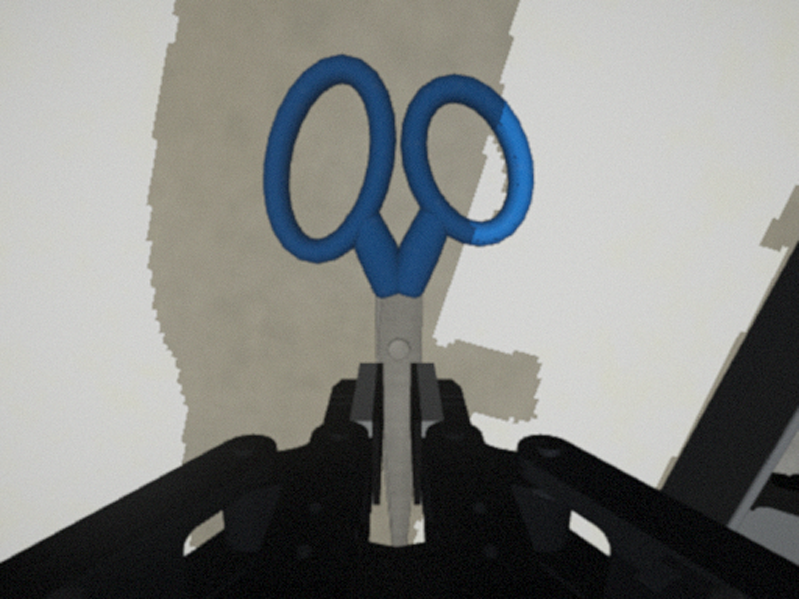

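View pics/sc6.png

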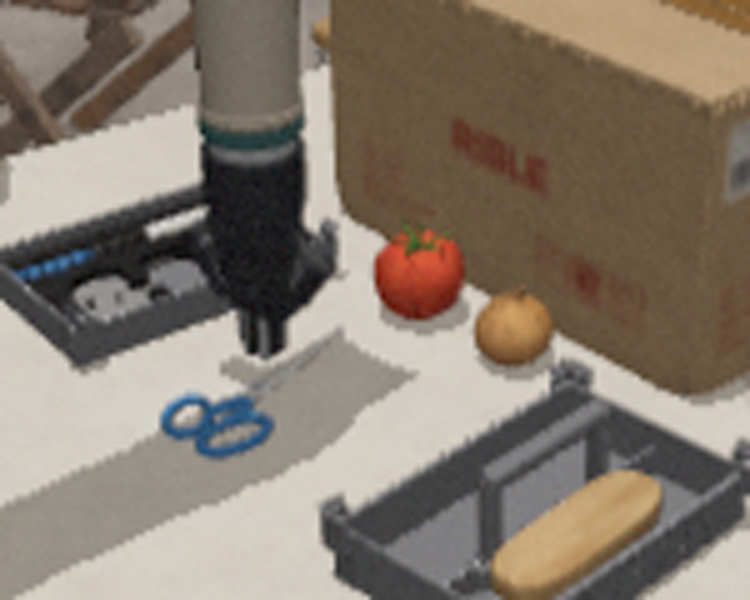

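```bash
python3 - <<'E'
from h import *
p=ctrl.camera_params('scene')
for z in (-5,0,5,10,15,20): print(z,proj(p,[532.3,26.5,z]).round(1), (proj(p,[532.3,26.5,z])-[180,120])*5)
p=ctrl.camera_params('wrist'); T=p['cam_to_world']
# near-edge corners of pads bottoms in wrist image at v=362/1.5625 : u~ 386..413
for z in (-3,0,5,8,10,12,15):
    print(z,[ (proj(p,[532.3,26.5,z]+np.array([np.sin(1.8648),-np.cos(1.8648),0])*d)*1.5625).round(0) for d in(-11,0,11)])
E
```

```text
-5 [232.8 199.5] [264.07052394 397.60998571]
0 [232.8 198.4] [263.76669583 392.12531479]
5 [232.7 197.3] [263.46183199 386.62194688]
10 [232.6 196.2] [263.1559271 381.0997862]
15 [232.6 195.1] [262.84897584 375.55873634]
20 [232.5 194. ] [262.54097281 369.9987002 ]
-3 [array([398., 316.]), array([398., 345.]), array([398., 373.])]
0 [array([398., 319.]), array([398., 348.]), array([398., 376.])]
5 [array([398., 323.]), array([398., 353.]), array([398., 382.])]
8 [array([398., 326.]), array([398., 356.]), array([398., 385.])]
10 [array([398., 328.]), array([398., 358.]), array([398., 388.])]
12 [array([398., 330.]), array([398., 360.]), array([398., 390.])]
15 [array([398., 333.]), array([398., 364.]), array([398., 394.])]
```

>>> send_rows:
  commands:
    - [26, 0, 0, 0, 0]
    - [30, 0, 0, 0, 0]
    - [30, 0, 0, 4, 0]
    - [30, 0, 0, 5, 0]

```text
clock: 5.15
eef_pos: [532.0, 26.5, 5.5]
tool_rot: [-3.134, 0.002, 1.865]
force: [0.5, -0.1, -0.5]
width: 30.2
```

```bash
python3 snap.py w7; python3 - <<'E'
from h import *
im=ctrl.get_image('scene'); crop(im,205,165,275,220,10,'sc7.png')
E
```

```text
5.15 [532.   26.5   5.5] [-3.1340e+00  2.0000e-03  1.8648e+00] 30.2 [ 0.5 -0.1 -0.5] [467.4   6.9 172. ]
```

View pics/w7_b.png

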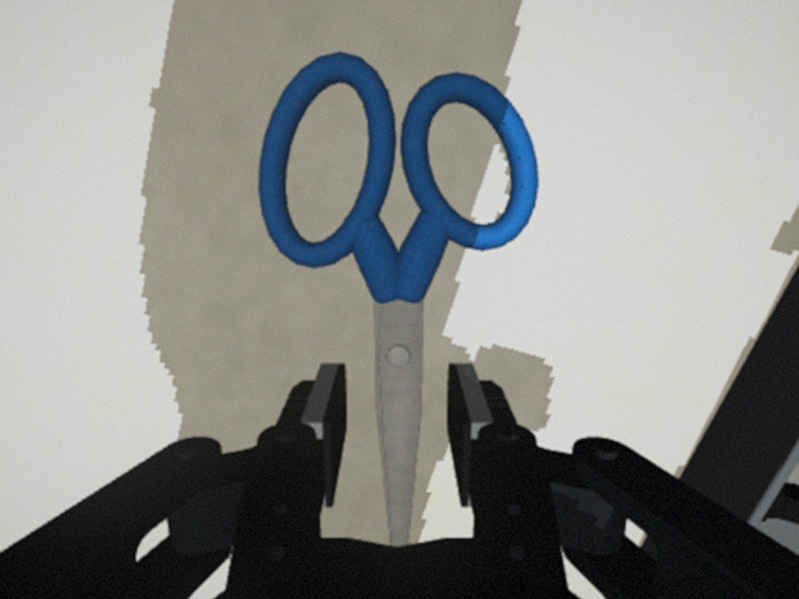

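View pics/sc7.png

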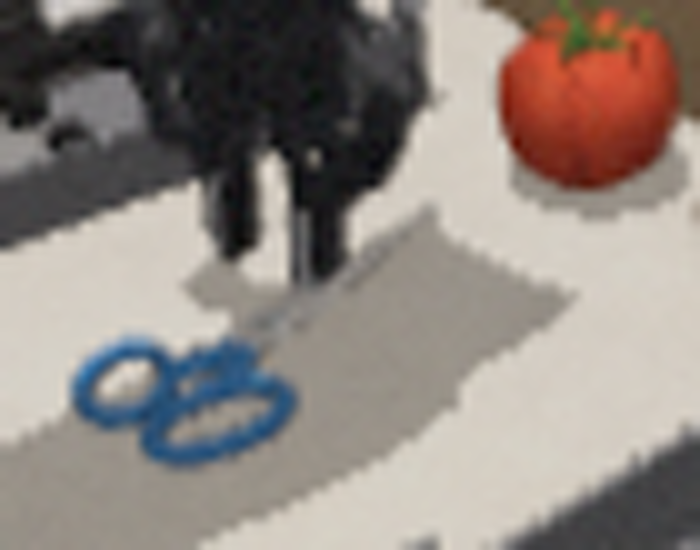

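```bash
python3 - <<'E'
from h import *
p=ctrl.camera_params('scene'); w=ctrl.camera_params('wrist')
# near tip corners right finger in wrist (346,364)->left in image; left finger (449,364)
f=1.5625
a=np.array([346,364])/f; b=np.array([449,364])/f
oa,da=ray(w,*a); ob,db=ray(w,*b)
dep=30.2/np.linalg.norm((db-da)); print('depth',dep,oa+da*dep,ob+db*dep)
for P in (oa+da*dep,ob+db*dep): print((proj(p,P)-[205,165])*10)
yd=np.array([np.sin(1.8648),-np.cos(1.8648),0]); xd=np.array([np.cos(1.8648),np.sin(1.8648),0]); c=np.array([532,26.5,0])
for z in (-8,0,5,10,20,30): print(z,[((proj(p,c+xd*sx*15+yd*sy*11+[0,0,z])-[205,165])*10).round() for sx in(-1,1) for sy in (-1,1)])
print(tri([(p,205+32.,165+28.5),(w,346/f,364/f)]))
E
```

```text
depth 153.9787302348767 [528.76959684   9.59503783  28.84698015] [520.04665994  38.50780155  28.7973241 ]
[292.46838817 291.93859649]
[229.17174074 268.37029413]
-8 [array([291., 377.]), array([327., 351.]), array([229., 353.]), array([265., 327.])]
0 [array([291., 360.]), array([326., 333.]), array([228., 336.]), array([264., 310.])]
5 [array([290., 349.]), array([325., 322.]), array([227., 325.]), array([263., 299.])]
10 [array([289., 338.]), array([325., 311.]), array([227., 314.]), array([262., 288.])]
20 [array([288., 315.]), array([324., 289.]), array([225., 292.]), array([261., 266.])]
30 [array([287., 293.]), array([322., 267.]), array([224., 269.]), array([260., 244.])]
(array([534.71023475,   8.0265716 ,  27.35937153]), [np.float64(5.140184743003436), np.float64(5.140184743003401)])
```

>>> send_rows:
  commands:
    - [30, 0, 0, 5, 0]
    - [30, 0, 0, 10, 0]
    - [30, 0, 0, 14, 0]
    - [30, 0, 0, 14, 0]

```text
clock: 5.65
eef_pos: [531.3, 26.3, -9.2]
tool_rot: [-3.133, 0.002, 1.865]
force: [-0.1, 0.2, 0.2]
width: 30.0
```

```bash
python3 snap.py w8; python3 - <<'E'
from h import *
im=ctrl.get_image('scene'); crop(im,205,165,275,220,10,'sc8.png')
E
```

```text
5.65 [531.3  26.3  -9.2] [-3.1326e+00  1.8000e-03  1.8648e+00] 30.0 [-0.1  0.2  0.2] [466.9   6.8 157.4]
```

View pics/w8_b.png

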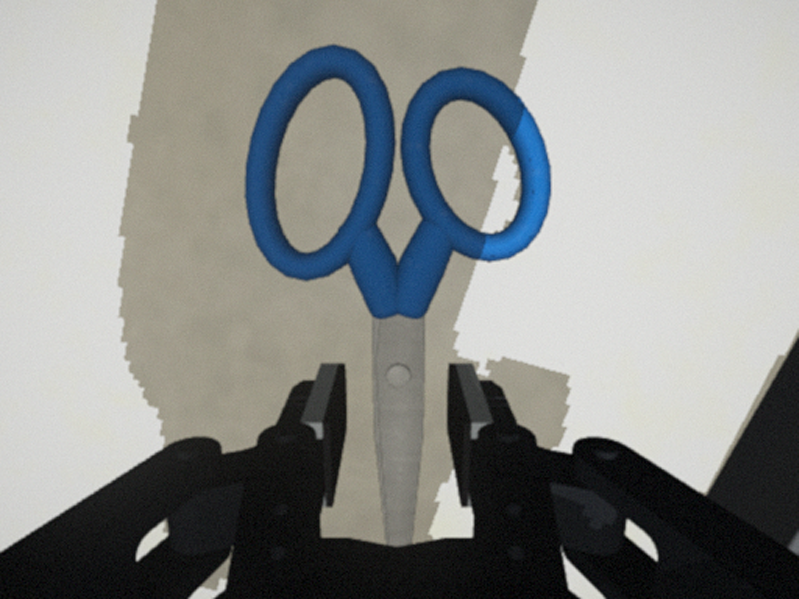

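View pics/sc8.png

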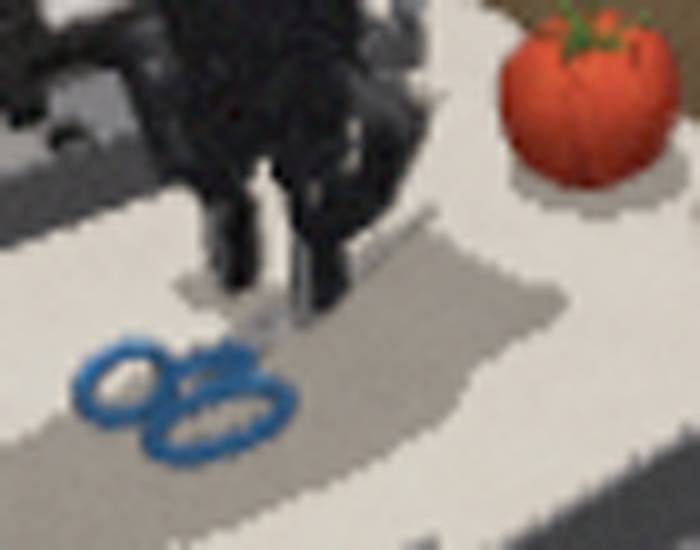

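>>> send_rows:
  commands:
    - [30, 0, 0, 5, 0]
    - [30, 0, 0, 9, 0]
    - [30, 0, 0, 9, 0]
    - [20, 0, 0, 9, 0]

```text
clock: 6.15
eef_pos: [531.6, 26.3, -17.8]
tool_rot: [-3.133, 0.002, 1.865]
force: [0.5, 0.8, 0.6]
width: 20.1
```

>>> send_rows:
  commands:
    - [12, 0, 0, 0, 0]
    - [8, 0, 0, 0, 0]
    - [8, 0, 0, 0, 0]

```text
clock: 6.45
eef_pos: [531.6, 26.4, -17.6]
tool_rot: [-3.133, 0.002, 1.865]
force: [-0.4, -0.4, 0.6]
width: 12.3
```

>>> send_rows:
  commands:
    - [6, 0, 0, 0, 0]
    - [6, 0, 0, 0, 0]

```text
clock: 6.65
eef_pos: [531.6, 26.4, -17.6]
tool_rot: [-3.133, 0.002, 1.865]
force: [-0.5, -0.1, 0.5]
width: 12.2
```

```bash
python3 snap.py w9
```

```text
6.65 [531.6  26.4 -17.6] [-3.1335e+00  1.9000e-03  1.8647e+00] 12.2 [-0.5 -0.1  0.5] [467.1   6.8 149. ]
```

View pics/w9_b.png

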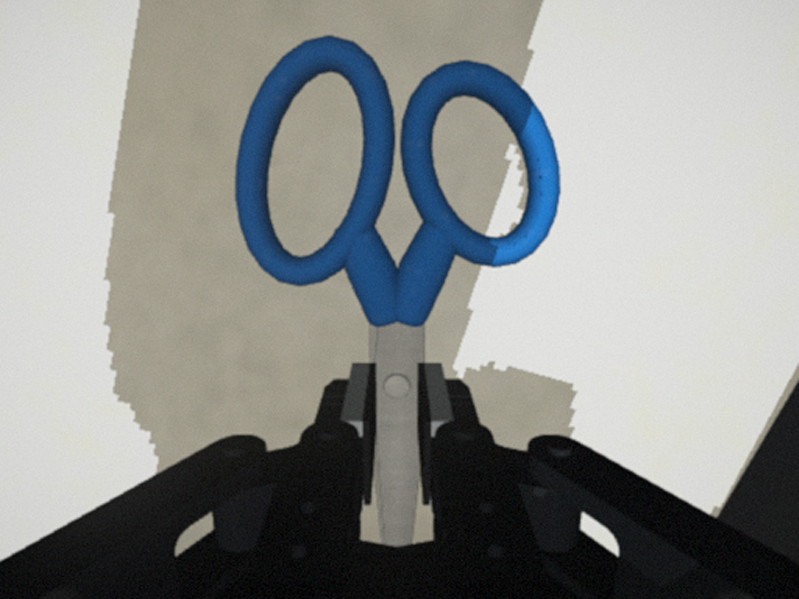

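>>> send_rows:
  commands:
    - [24, 0, 0, 0, 0]
    - [26, 0, -2, 0, 0]
    - [26, 0, -2, 3, 0]
    - [26, 0, -2, 3.5, 0]
    - [18, 0, -2, 3.5, 0]

```text
clock: 7.2
eef_pos: [529.5, 25.7, -21.3]
tool_rot: [-3.133, 0.002, 1.865]
force: [0.1, -0.6, -0.3]
width: 18.4
```

>>> send_rows:
  commands:
    - [14, 0, 0, 0, 0]
    - [8, 0, 0, 0, 0]
    - [6, 0, 0, 0, 0]
    - [6, 0, 0, 0, 0]

```text
clock: 7.6
eef_pos: [529.6, 25.8, -21.2]
tool_rot: [-3.133, 0.002, 1.865]
force: [-0.3, -0.1, 1.8]
width: 13.3
```

>>> send_rows:
  commands:
    - [6, 0, 0, -8, 0]
    - [6, 0, 0, -20, 0]
    - [6, 0, 0, -30, 0]
    - [6, 0, 0, -30, 0]

```text
clock: 8.0
eef_pos: [531.3, 26.0, 10.7]
tool_rot: [-3.137, 0.003, 1.865]
force: [0.3, -0.0, -0.5]
width: 13.8
```

```bash
python3 snap.py w10; python3 - <<'E'
from h import *
im=ctrl.get_image('scene'); crop(im,205,165,275,220,10,'sc10.png')
E
```

```text
8.0 [531.3  26.   10.7] [-3.1367e+00  2.6000e-03  1.8647e+00] 13.8 [ 0.3 -0.  -0.5] [466.2   6.4 177. ]
```

View pics/w10_b.png

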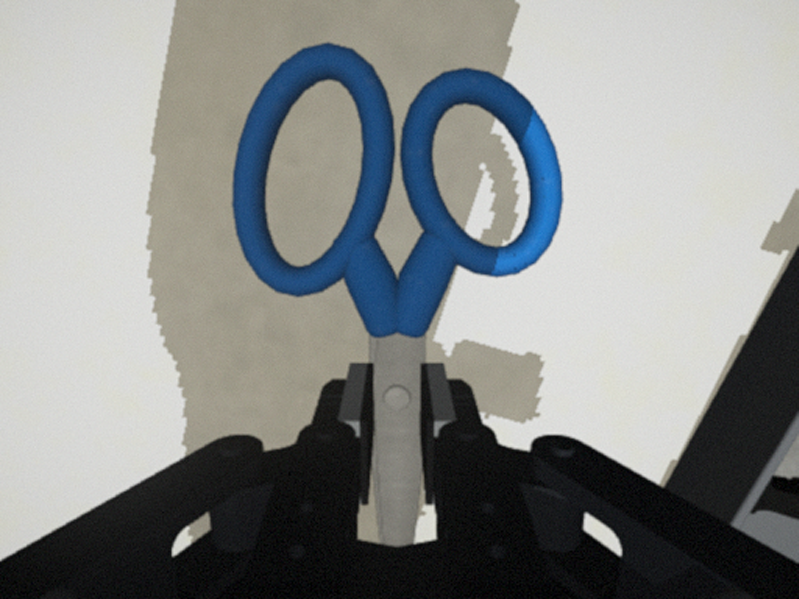

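View pics/sc10.png

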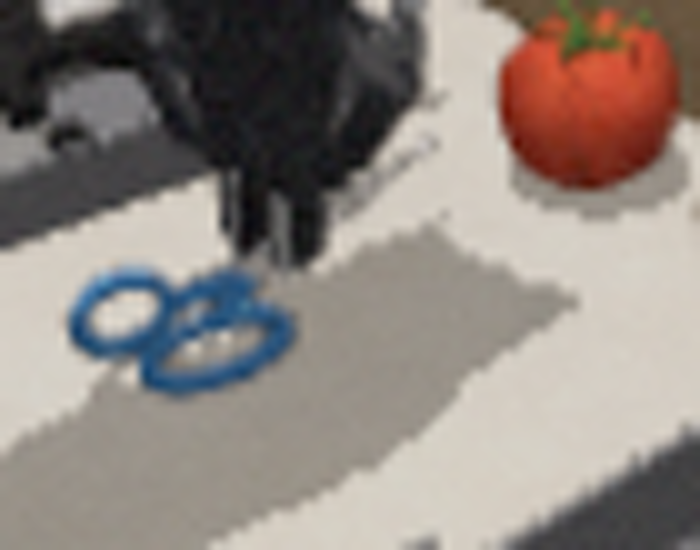

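>>> send_rows:
  commands:
    - [6, 0, 0, -30, 0]
    - [6, 0, 0, -30, 8.5]
    - [6, 0, 0, -30, 17]
    - [6, 0, 0, -30, 25.5]
    - [6, 0, 0, -30, 34]

```text
clock: 8.6
eef_pos: [530.0, 26.0, 39.1]
tool_rot: [-3.136, 0.006, 1.265]
force: [-0.1, -0.5, -1.9]
width: 13.5
```

>>> send_rows:
  commands:
    - [6, 0, 0, 0, 8.5]
    - [6, 0, 0, 0, 17]
    - [6, 0, 0, 0, 25.5]
    - [6, 0, 0, 0, 34]
    - [6, 0, 0, 0, 42]

```text
clock: 9.1
eef_pos: [529.6, 26.2, 38.7]
tool_rot: [-3.141, 0.009, 0.526]
force: [0.4, 0.2, -1.0]
width: 13.5
```

>>> send_rows:
  commands:
    - [6, 0, 0, 0, 8.5]
    - [6, 0, 0, 0, 17]
    - [6, 0, 0, 0, 25.5]
    - [6, 0, 0, 0, 33]
    - [6, 0, 0, 0, 33]

```text
clock: 9.6
eef_pos: [529.1, 26.4, 38.2]
tool_rot: [3.136, 0.009, -0.049]
force: [0.6, 0.6, -1.4]
width: 13.3
```

```bash
python3 -c "
from cell import ctrl
s=ctrl.read_state();print(s['qpos'].round(3),s['eef_pos'],s['tool_rot'],s['width'])"
```

```text
[-0.404  0.778  0.467  1.987 -0.654  0.538  0.476] [529.12481075  26.38894624  38.22305213] [ 3.13636616  0.00870819 -0.04934416] 13.349845857694215
```

>>> send_rows:
  commands:
    - [6, 12, -25, 0, 0]
    - [6, 24, -50, 0, 0]
    - [6, 24, -50, 10, 0]
    - [6, 24, -50, 20, 0]
    - [6, 24, -50, 22, 0]

```text
clock: 10.1
eef_pos: [553.7, 74.1, 14.3]
tool_rot: [3.135, 0.012, -0.049]
force: [0.2, -0.3, -0.4]
width: 13.4
```

```bash
python3 snap.py w11; python3 - <<'E'
from h import *
im=ctrl.get_image('scene'); crop(im,150,130,290,230,5.5,'sc11.png')
E
```

```text
10.1 [553.7  74.1  14.3] [ 3.1354  0.0118 -0.0489] 13.4 [ 0.2 -0.3 -0.4] [559.9 144.3 179.8]
```

View pics/w11_b.png

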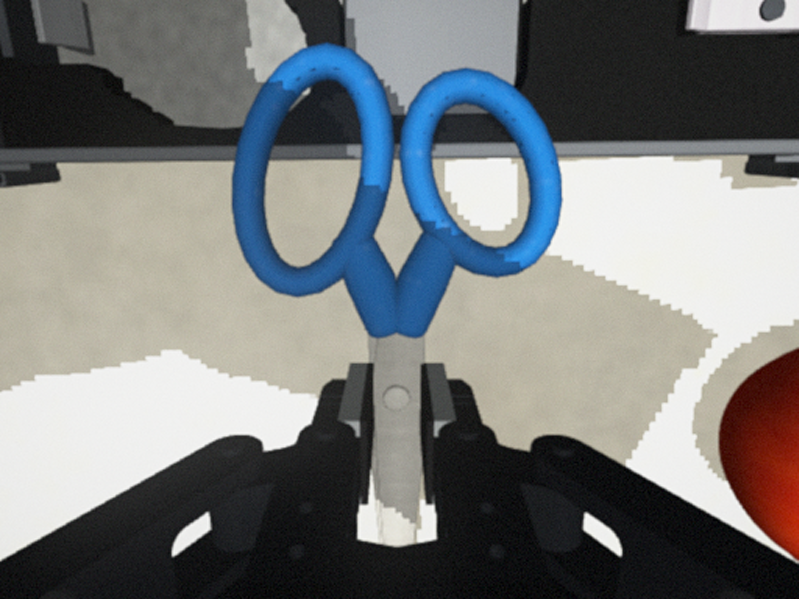

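View pics/sc11.png

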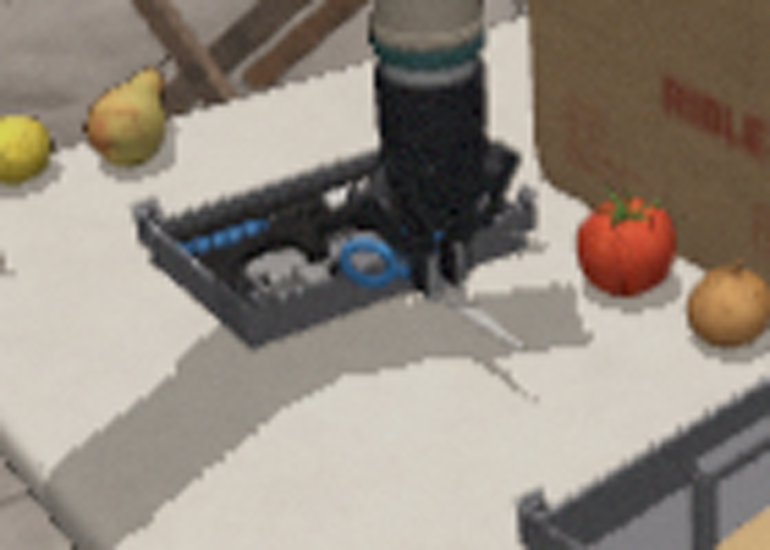

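>>> send_rows:
  commands:
    - [6, 0, 0, 2, 0]
    - [6, 0, 0, 4, 0]
    - [6, 0, 0, 6, 0]
    - [6, 0, 0, 6, 0]

```text
clock: 10.6
eef_pos: [554.6, 72.7, 9.7]
tool_rot: [3.135, 0.01, -0.051]
force: [-1.0, -2.2, 5.7]
width: 13.4
```

>>> send_rows:
  commands:
    - [6, 0, 0, 2, 0]
    - [6, 0, 0, 4, 0]
    - [6, 0, 0, 6, 0]
    - [6, 0, 0, 6, 0]

```text
clock: 11.0
eef_pos: [554.6, 72.0, 3.9]
tool_rot: [3.135, 0.009, -0.052]
force: [-1.5, -2.5, 4.5]
width: 13.4
```

```bash
python3 snap.py w12
```

```text
11.0 [554.6  72.    3.9] [ 3.1346  0.0094 -0.0515] 13.4 [-1.5 -2.5  4.5] [560.6 142.4 169.4]
```

View pics/w12_b.png

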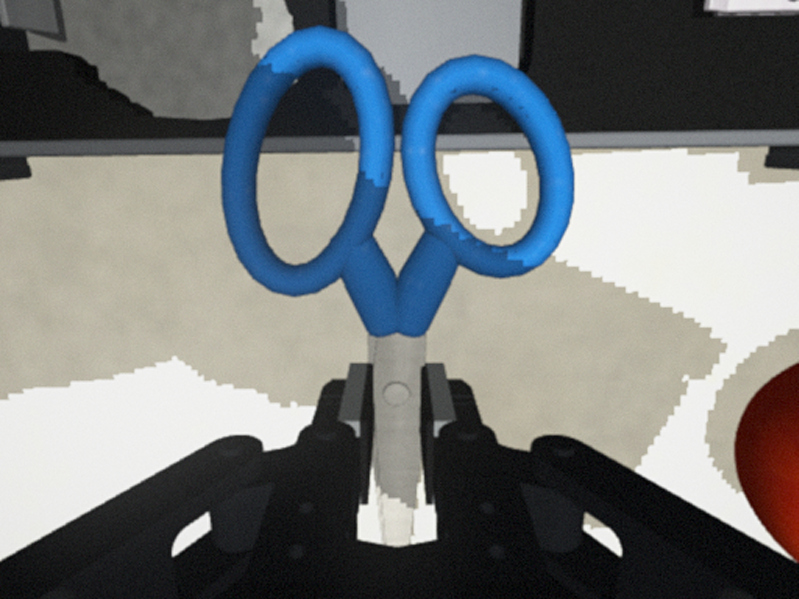

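```bash
cat > tilt.py <<'E'
import sys
from h import *
def meas(n):
    d=np.load(f'pics/{n}.npz'); p={k:d[k] for k in d.files if k!='im'}; im=d['im']
    hsv=cv2.cvtColor(im,cv2.COLOR_RGB2HSV); m=cv2.inRange(hsv,(95,120,40),(125,255,255)); m[:,:100]=0; m[:,400:]=0
    m=cv2.morphologyEx(m,cv2.MORPH_CLOSE,np.ones((3,3),np.uint8))
    cs,h=cv2.findContours(m,cv2.RETR_CCOMP,cv2.CHAIN_APPROX_NONE)
    i=max(range(len(cs)),key=lambda i:cv2.contourArea(cs[i])); k=cs[i][:,0]
    l,r=k[k[:,0].argmin()],k[k[:,0].argmax()]
    w=r[0]-l[0]
    x=k[:,0]
    # extent 84 mm across
    dep=84*p['fx']/(w+0.5)
    top=k[k[:,1].argmin()]
    vm=(l[1]+r[1])/2
    # tool-frame position of the line joining the widest points, relative to camera
    T=p['cam_to_world']; P=T[:3,3]+T[:3,:3]@np.array([((l[0]+r[0])/2-p['cx'])/p['fx'],(vm-p['cy'])/p['fy'],1])*dep
    return w,dep,P,top
for n in sys.argv[1:]:
    w,dep,P,top=meas(n); print(n,'w',w,'depth',round(dep,1),P.round(1),'top',top)
E
python3 tilt.py w9 w10 w11 w12
```

```text
w9 w 206 depth 136.7 [472.6   8.7   8.7] top [210  23]
w10 w 209 depth 134.8 [475.1   9.   39.6] top [208  28]
w11 w 210 depth 134.1 [557.7 133.3  43.4] top [207  27]
w12 w 225 depth 125.2 [559.1 133.3  41.6] top [202  16]
```

>>> send_rows:
  commands:
    - [6, 0, 0, 1.5, 0]
    - [6, 0, 0, 3, 0]
    - [6, 0, 0, 3, 0]

```text
clock: 11.35
eef_pos: [554.7, 72.0, 1.1]
tool_rot: [3.135, 0.009, -0.051]
force: [-0.7, -1.3, 5.3]
width: 13.4
```

>>> send_rows:
  commands:
    - [6, 0, 0, -20, 0]
    - [6, 0, 0, -45, 0]
    - [6, 0, 0, -60, 0]
    - [6, 0, 0, -60, 0]

```text
clock: 11.75
eef_pos: [556.7, 72.9, 62.5]
tool_rot: [3.135, 0.006, -0.051]
force: [0.5, 0.5, -0.9]
width: 13.6
```

```bash
python3 snap.py w13;python3 tilt.py w13
```

```text
11.75 [556.7  72.9  62.5] [ 3.1353  0.0057 -0.0509] 13.6 [ 0.5  0.5 -0.9] [562.1 143.2 228. ]
w13 w 223 depth 126.3 [561.6 136.7  98.4] top [204  15]
```

```bash
cat > t2.py <<'E'
import sys
from h import *
from scipy.optimize import brentq
from tilt import meas
def rot(n):
    d=np.load(f'pics/{n}.npz'); return {k:d[k] for k in d.files if k!='im'}
p=rot('w11')
# use tool-relative frame: camera pose relative to eef (constant). derive from w11
e=np.array([553.7,74.1,14.3]); yaw=-0.0489
ty=np.array([np.sin(yaw),-np.cos(yaw),0])
def vrow(th,own,h):   # own y, height above underside; pivot own 3, h 4.6
    b=own-3; z=h-4.6
    al=-(b*np.cos(th)-z*np.sin(th)); up=b*np.sin(th)+z*np.cos(th)
    P=e+ty*(al+6-3)+[0,0,21.2+4.6+up]
    return proj(p,P)[1]
for t in range(-2,14,1): print(t,round(vrow(np.radians(t),98.5,6),1))
E
python3 t2.py w11 2>/dev/null | grep -v ' w '
```

```text
-2 33.6
-1 32.8
0 32.1
1 31.4
2 30.8
3 30.3
4 29.9
5 29.5
6 29.2
7 29.0
8 28.9
9 28.9
10 29.0
11 29.1
12 29.4
13 29.8
```

```bash
python3 - <<'E'
from h import *
im=ctrl.get_image('scene'); np.save('pics/s13.npy',im); crop(im,190,120,290,195,8,'sc13.png')
im=ctrl.get_image('top'); np.save('pics/t13.npy',im); crop(im,140,140,240,215,8,'t13.png')
E
```

```text
(no output)
```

View pics/sc13.png

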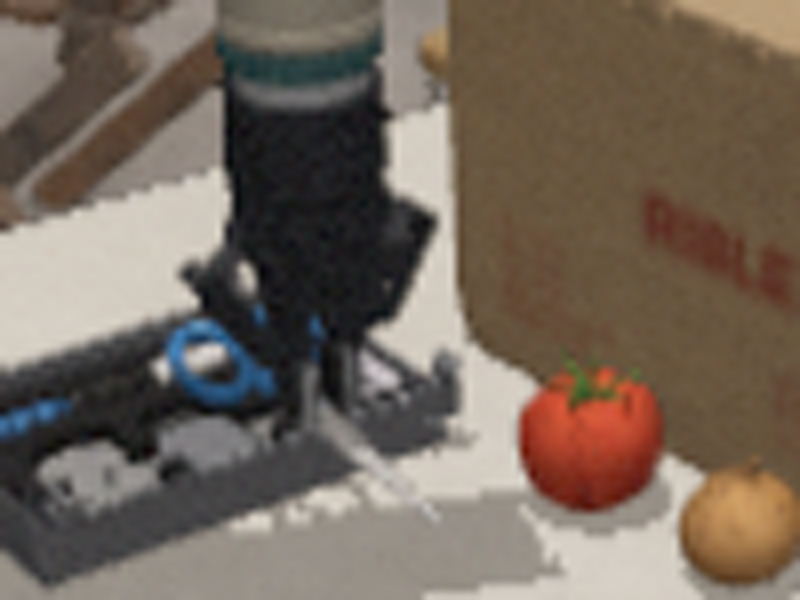

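View pics/t13.png

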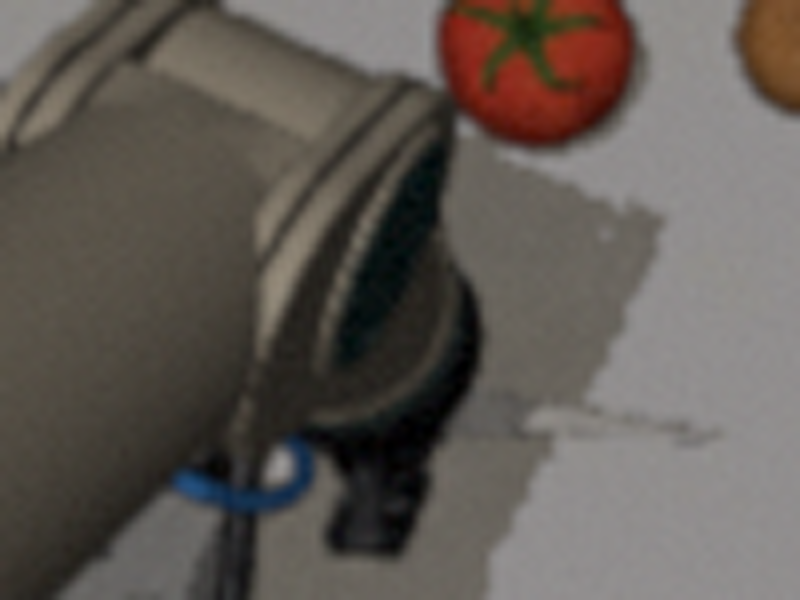

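View pics/w13_b.png

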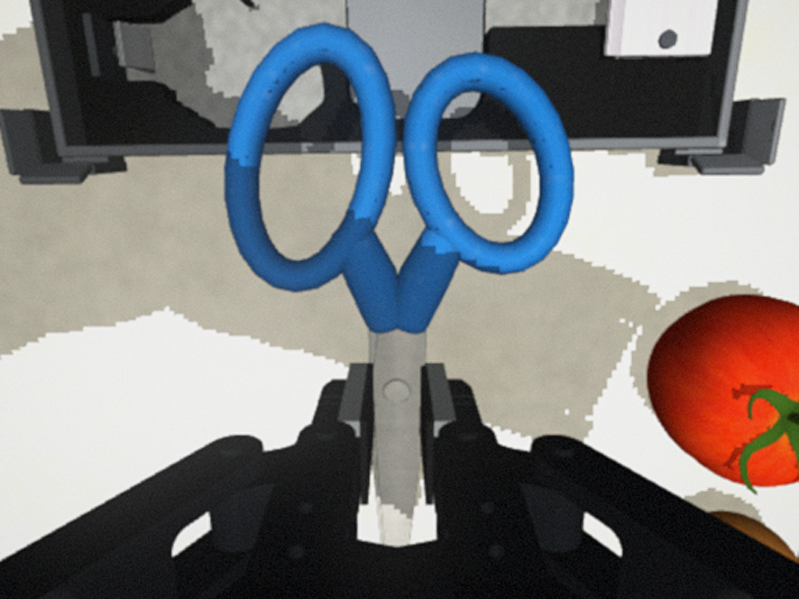

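```bash
cat > t3.py <<'E'
from h import *
import sys
d=np.load('pics/w13.npz'); w={k:d[k] for k in d.files if k!='im'}; im=d['im']
def hol(im,x0,x1,y0=0,y1=384,amin=30):
    hsv=cv2.cvtColor(im,cv2.COLOR_RGB2HSV); m=cv2.inRange(hsv,(95,100,30),(125,255,255)); mm=np.zeros_like(m); mm[y0:y1,x0:x1]=m[y0:y1,x0:x1]
    cs,h=cv2.findContours(mm,cv2.RETR_CCOMP,cv2.CHAIN_APPROX_NONE)
    o=[]
    for k,hh in zip(cs,h[0]):
        M=cv2.moments(k)
        if hh[3]>=0 and M['m00']>amin: o.append((M['m00'],M['m10']/M['m00'],M['m01']/M['m00']))
    return sorted(o)[::-1]
hw=hol(im,130,400,amin=500); hs=hol(np.load('pics/s13.npy'),205,235,155,175,5)
print(hw,hs)
s=ctrl.camera_params('scene'); t=ctrl.camera_params('top')
L,e=tri([(w,*hw[0][1:]),(s,*hs[0][1:])]); print('large hole',L,e)
tip,e=tri([(s,244.6,184.75),(t,229.4,194.1)]); print('tip',tip,e)
dd=L-tip; print('tilt',np.degrees(np.arcsin((dd[2])/np.linalg.norm(dd))), np.linalg.norm(dd))
for th in (0,6,8,10,12):
    r=np.radians(th); # tip expected from hole
    print(th, 'sep hole-depth', (hw[1][1]-hw[0][1]))
print('hole sep px',np.hypot(hw[1][1]-hw[0][1],hw[1][2]-hw[0][2]),'-> depth',43.9*w['fx']/np.hypot(hw[1][1]-hw[0][1],hw[1][2]-hw[0][2]))
E
python3 t3.py; python3 - <<'E'
import sys; sys.path.insert(0,'.')
import os; os.chdir('.')
from h import *
exec(open('t3.py').read().split("hw=hol")[0])
for n in ('w3','w8','w9','w10','w11','w12','w13'):
    d=np.load(f'pics/{n}.npz'); h=hol(d['im'],130,400,amin=500)
    sep=np.hypot(h[1][1]-h[0][1],h[1][2]-h[0][2]); dep=43.9*336.1/sep
    T=d['cam_to_world']; u=(h[0][1]+h[1][1])/2; v=(h[0][2]+h[1][2])/2
    c=np.array([(u-d['cx'])/d['fx'],(v-d['cy'])/d['fy'],1])*dep
    print(n,len(h),sep.round(2),dep.round(1),(T[:3,:3]@c).round(1),'world z',(T[:3,:3]@c+T[:3,3])[2].round(1))
E
```

```text
[(6471.5, 198.49584073759303, 104.00363130649772), (4960.5, 312.40204280482476, 107.12404663508381)] [(36.0, 215.66203703703704, 164.88888888888889)]
large hole [538.95995587 140.93784153  95.47670525] [np.float64(1.1342135015566066), np.float64(1.1342135015565684)]
tip [548.33835016 -30.87327738  81.28340005] [np.float64(0.4529415682806075), np.float64(0.45294156828051707)]
tilt 4.715489228245892 172.6512808301349
0 sep hole-depth 113.90620206723173
6 sep hole-depth 113.90620206723173
8 sep hole-depth 113.90620206723173
10 sep hole-depth 113.90620206723173
12 sep hole-depth 113.90620206723173
hole sep px 113.94893532281863 -> depth 129.48672245030752
w3 2 48.04 307.1 [   8.4   -1.6 -316.7] world z 5.1
w8 2 99.64 148.1 [   3.     1.  -152.7] world z 4.7
w9 2 105.58 139.8 [   2.8    0.8 -144.2] world z 4.8
w10 2 107.35 137.5 [   5.3    1.4 -141.2] world z 35.8
w11 2 107.8 136.9 [  -2.1   -7.3 -140.4] world z 39.5
w12 2 115.07 128.2 [  -1.4   -5.6 -131.9] world z 37.5
w13 2 113.95 129.5 [  -0.4   -4.6 -133.5] world z 94.5
```

>>> send_rows:
  commands:
    - [6, 0, -24, 20, 0]
    - [6, 0, -24, 45, 0]
    - [6, 0, -24, 52, 0]
    - [6, 0, -24, 56, 0]
    - [6, 0, -24, 60, 0]

```text
clock: 12.4
eef_pos: [554.6, 95.3, 0.8]
tool_rot: [3.135, 0.012, -0.052]
force: [-9.2, 0.4, 43.6]
width: 13.6
```

>>> send_rows:
  commands:
    - [6, 0, 0, 0, 0]
    - [6, 0, 0, 0, 0]

```text
clock: 12.6
eef_pos: [554.3, 94.5, 1.4]
tool_rot: [3.135, 0.013, -0.053]
force: [-2.3, 0.1, 4.5]
width: 13.6
```

```bash
cat > t4.py <<'E'
from h import *
import sys
exec(open('t3.py').read().split("d=np.load")[0]); src=open('t3.py').read(); exec(src[src.index('def hol'):src.index('hw=hol')])
s=ctrl.read_state(); n=sys.argv[1]
d=np.load(f'pics/{n}.npz'); h=hol(d['im'],100,420,amin=500)
sep=np.hypot(h[1][1]-h[0][1],h[1][2]-h[0][2]); dep=43.9*336.1/sep
T=d['cam_to_world']; u=(h[0][1]+h[1][1])/2; v=(h[0][2]+h[1][2])/2
c=T[:3,:3]@(np.array([(u-d['cx'])/d['fx'],(v-d['cy'])/d['fy'],1])*dep)+T[:3,3]
r=c-s['eef_pos']; y=s['tool_rot'][2]; print(n,len(h),'sep',sep.round(1),'rel along tool y',(r[0]*np.sin(y)-r[1]*np.cos(y)).round(1),'tool x',(r[0]*np.cos(y)+r[1]*np.sin(y)).round(1),'z',r[2].round(1),'tilt',np.degrees((r[2]-26)/64).round(1))
E
python3 snap.py w14; python3 t4.py w14
```

```text
12.6 [554.3  94.5   1.4] [ 3.1349  0.0128 -0.053 ] 13.6 [-2.3  0.1  4.5] [561.  164.8 166.9]
w14 2 sep 122.3 rel along tool y -67.4 tool x 1.6 z 40.8 tilt 13.3
```

>>> send_rows:
  commands:
    - [6, 0, 0, -5, 0]
    - [6, 0, 0, -20, 0]
    - [6, 0, 0, -40, 0]
    - [6, 0, 0, -55, 0]
    - [6, 0, 0, -55, 0]

```text
clock: 13.15
eef_pos: [556.9, 94.6, 58.8]
tool_rot: [3.135, 0.008, -0.053]
force: [0.6, 0.5, -1.0]
width: 14.0
```

```bash
python3 snap.py w15; python3 t4.py w15; python3 - <<'E'
from h import *
im=ctrl.get_image('scene'); np.save('pics/s15.npy',im); crop(im,190,120,290,195,8,'sc15.png')
im=ctrl.get_image('top'); np.save('pics/t15.npy',im); crop(im,140,140,240,215,8,'t15.png')
E
```

```text
13.15 [556.9  94.6  58.8] [ 3.1354  0.0083 -0.0531] 14.0 [ 0.6  0.5 -1. ] [562.8 164.9 224.4]
w15 2 sep 119.8 rel along tool y -67.6 tool x 2.6 z 39.3 tilt 11.9
```

View pics/sc15.png

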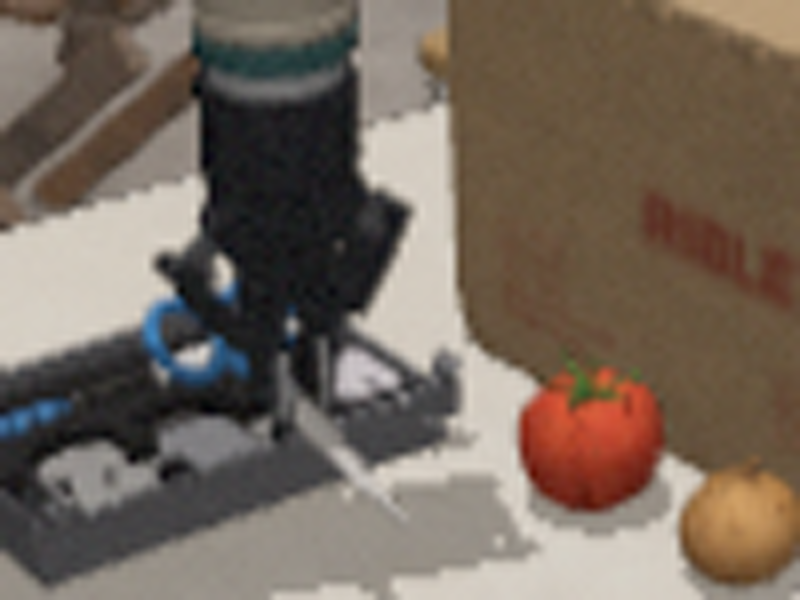

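View pics/t15.png

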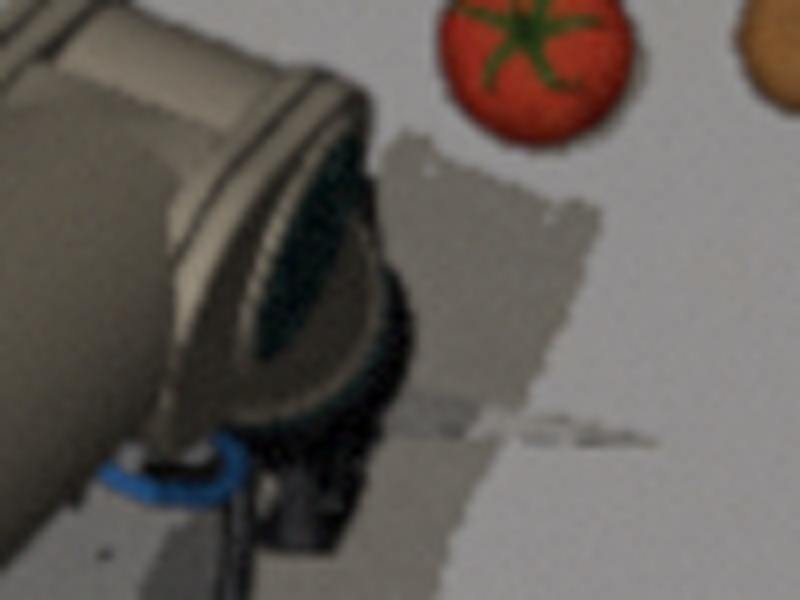

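```bash
cat > t5.py <<'E'
from h import *
src=open('t3.py').read(); exec(src[src.index('def hol'):src.index('hw=hol')])
d=np.load('pics/w15.npz'); w={k:d[k] for k in d.files if k!='im'}
hw=hol(d['im'],100,420,amin=500); hs=hol(np.load('pics/s15.npy'),200,235,150,175,5); print(hs)
s=ctrl.camera_params('scene'); t=ctrl.camera_params('top')
L,e=tri([(w,*hw[0][1:]),(s,*hs[0][1:])]); print('large hole',L,e)
tip,e=tri([(s,241,185.1),(t,222.25,195)]); print('tip',tip,e)
S=ctrl.read_state(); r=tip-S['eef_pos']; y=S['tool_rot'][2]; print('tip rel: tool x',r[0]*np.cos(y)+r[1]*np.sin(y),'y',r[0]*np.sin(y)-r[1]*np.cos(y),'z',r[2])
dd=L-tip; print('tilt',np.degrees(np.arcsin((dd[2])/np.linalg.norm(dd))), np.linalg.norm(dd))
E
python3 t5.py
```

```text
[]Traceback (most recent call last):
  File "t5.py", line 6, in <module>
    L,e=tri([(w,*hw[0][1:]),(s,*hs[0][1:])]); print('large hole',L,e)
                                ~~^^^
IndexError: list index out of range
```

Use the visible hole position (190,345)/8 instead → (213.7,163.1).

```bash
sed -i 's/\*hs\[0\]\[1:\]/213.7,163.1/' t5.py; python3 t5.py
```

```text
[]
large hole [541.05655981 163.27877325  93.75796572] [np.float64(1.5799401230687147), np.float64(1.5799401230687125)]
tip [546.80911754 -10.25691113  70.80045502] [np.float64(0.4813584623168032), np.float64(0.481358462316713)]
tip rel: tool x -2.2530816537381932 y 105.52481296014031 z 14.69887227240958
tilt 7.531965435350411 175.14215076058784
```

>>> send_rows:
  commands:
    - [6, -25, -40, -15, 0]
    - [6, -56, -80, -20, 0]
    - [6, -56, -99, -20, 0]
    - [6, -56, -99, -20, -8]
    - [6, -56, -99, -20, -16.5]

```text
clock: 13.8
eef_pos: [503.0, 198.1, 75.2]
tool_rot: [3.139, 0.016, 0.244]
force: [-0.1, -1.1, -1.9]
width: 13.6
```

>>> send_rows:
  commands:
    - [6, 0, 0, 0, -8.5]
    - [6, 0, 0, 0, -17]
    - [6, 0, 0, 0, -25.5]
    - [6, 0, 0, 0, -34]
    - [6, 0, 0, 0, -42]

```text
clock: 14.3
eef_pos: [502.3, 197.9, 74.3]
tool_rot: [-3.132, 0.016, 0.983]
force: [1.0, -0.6, -1.4]
width: 13.6
```

>>> send_rows:
  commands:
    - [6, 0, 0, 0, -8.5]
    - [6, 0, 0, 0, -17]
    - [6, 0, 0, 0, -25.5]
    - [6, 0, 0, 0, -32.5]
    - [6, 0, 0, 0, -32.5]

```text
clock: 14.8
eef_pos: [501.8, 197.5, 73.5]
tool_rot: [-3.123, 0.008, 1.55]
force: [0.1, 0.5, -0.9]
width: 13.5
```

```bash
python3 snap.py w16; python3 t4.py w16; python3 - <<'E'
from h import *
im=ctrl.get_image('scene'); np.save('pics/s16.npy',im); crop(im,150,110,290,215,5.5,'sc16.png')
im=ctrl.get_image('top'); np.save('pics/t16.npy',im); crop(im,100,130,200,250,5,'t16.png')
E
```

```text
14.8 [501.8 197.5  73.5] [-3.1231  0.0078  1.5503] 13.5 [ 0.1  0.5 -0.9] [436.2 200.  240.7]
w16 2 sep 119.8 rel along tool y -66.6 tool x 0.6 z 39.5 tilt 12.1
```

View pics/w16_b.png

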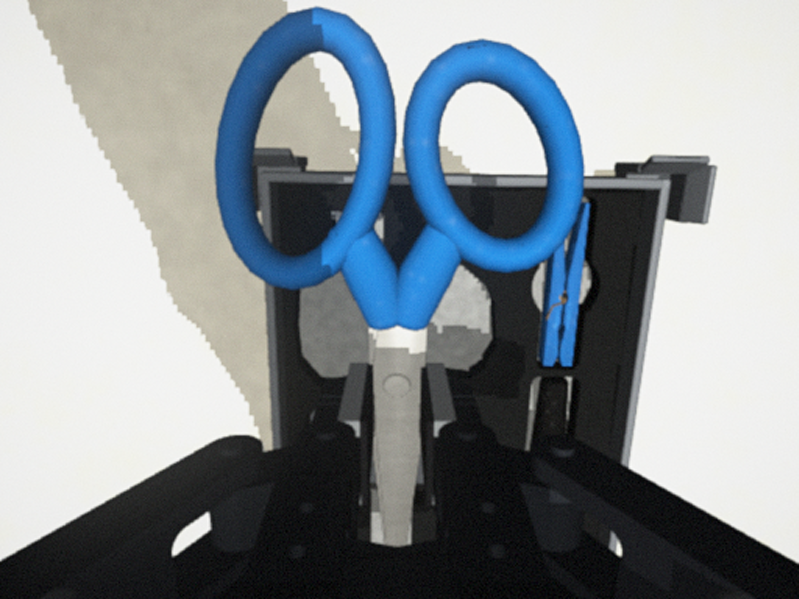

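View pics/sc16.png

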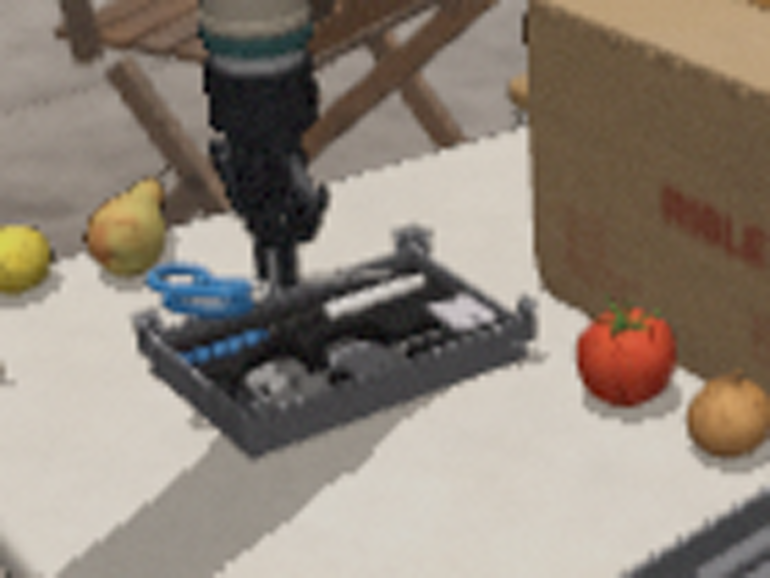

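View pics/t16.png

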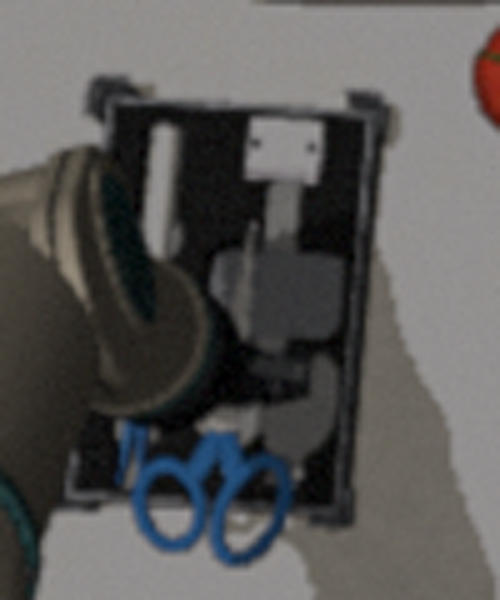

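```bash
cat > t6.py <<'E'
from h import *
import sys
src=open('t3.py').read(); exec(src[src.index('def hol'):src.index('hw=hol')])
n=sys.argv[1]
d=np.load(f'pics/{n}.npz'); w={k:d[k] for k in d.files if k!='im'}
h=hol(d['im'],100,420,amin=500)[:2]; sep=np.hypot(h[1][1]-h[0][1],h[1][2]-h[0][2]); dep=43.9*336.1/sep
T=w['cam_to_world']
L,S=[T[:3,3]+T[:3,:3]@(np.array([(u-w['cx'])/w['fx'],(v-w['cy'])/w['fy'],1])*dep) for _,u,v in h]
print('L',L.round(1),'S',S.round(1),'heading',np.degrees(np.arctan2(S[1]-L[1],S[0]-L[0])).round(2)-90)
if len(sys.argv)>2:
    a=list(map(float,sys.argv[2:])); s=ctrl.camera_params('scene'); t=ctrl.camera_params('top')
    tip,e=tri([(s,a[0],a[1]),(t,a[2],a[3])]); print('tip',tip.round(1),np.round(e,1))
    m=(L+S)/2; dd=tip-m; print('axis heading',np.degrees(np.arctan2(dd[1],dd[0])),'tilt',np.degrees(np.arcsin(-dd[2]/np.linalg.norm(dd))),np.linalg.norm(dd))
    C=np.array([561.1,221.2]); f=np.radians(-2.1); q=tip[:2]-C; print('tip in tray',q[0]*np.cos(f)+q[1]*np.sin(f),-q[0]*np.sin(f)+q[1]*np.cos(f))
E
python3 t6.py w16 221.8 158.7 150 174; python3 - <<'E'
from h import *
crop(np.load('pics/s16.npy'),185,140,235,175,14,'z1.png'); crop(np.load('pics/t16.npy'),125,155,175,205,10,'z2.png')
E
```

```text
L [434.1 177.8 113.1] S [436.4 221.6 113.1] heading -3.0400000000000063
tip [600.5 194.4  80.7] [0.8 0.8]
axis heading -1.8433632304819036 tilt 11.091841404603866 168.4867038754031
tip in tray 40.38781638118327 -25.339557903005506
```

View pics/z1.png

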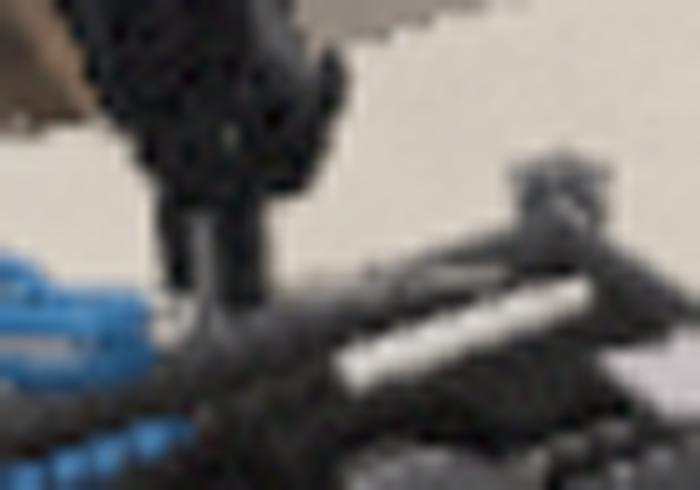

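View pics/z2.png

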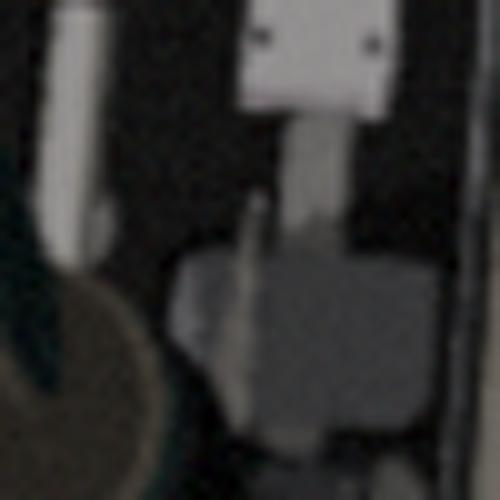

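>>> send_rows:
  commands:
    - [6, -0.3, 10, 20, 0]
    - [6, -0.5, 20, 40, 0]
    - [6, -0.5, 20, 52, 0]
    - [6, -0.5, 20, 55, 0]
    - [6, -0.5, 20, 55, 0]

```text
clock: 15.45
eef_pos: [520.0, 196.2, 18.1]
tool_rot: [-3.122, 0.009, 1.547]
force: [0.4, 0.4, -0.6]
width: 13.3
```

```bash
python3 snap.py w17; python3 t6.py w17; python3 - <<'E'
from h import *
im=ctrl.get_image('scene'); np.save('pics/s17.npy',im); crop(im,180,140,250,190,11,'z1.png')
im=ctrl.get_image('top'); np.save('pics/t17.npy',im); crop(im,125,150,175,200,10,'z2.png')
E
```

```text
15.45 [520.  196.2  18.1] [-3.1223  0.0089  1.5471] 13.3 [ 0.4  0.4 -0.6] [454.5 199.1 185.3]
L [452.4 176.8  57.5] S [454.8 220.7  57.4] heading -3.1599999999999966
```

View pics/z1.png

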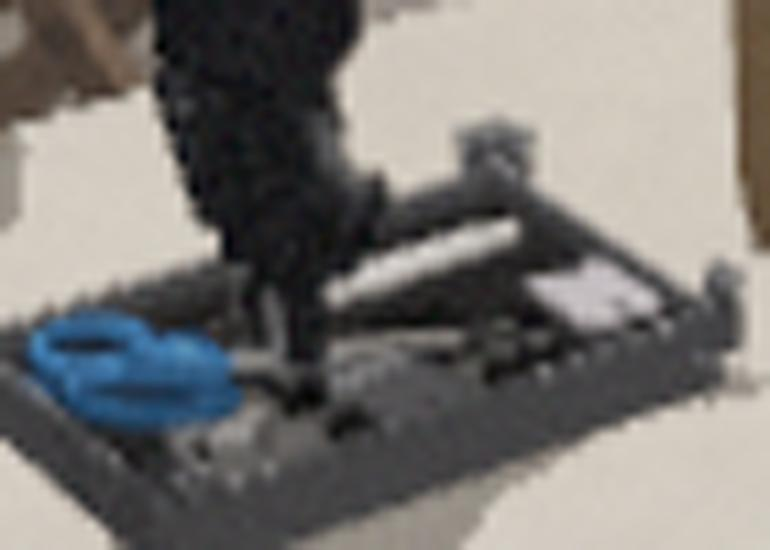

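View pics/z2.png

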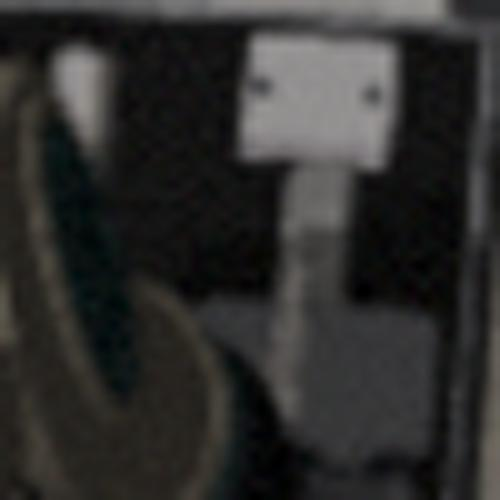

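```bash
python3 t6.py w17 222.3 170.5 155.4 173.3; python3 - <<'E'
from h import *
t=ctrl.camera_params('top')
C=np.array([561.1,221.2]); f=np.radians(-2.1); 
def tw(x,y,z): return [C[0]+x*np.cos(f)-y*np.sin(f),C[1]+x*np.sin(f)+y*np.cos(f),z]
for P in [(60,-26,25),(60,-26,10),(50,-26,25),(81,-36.5,23),(81,-15.5,23),(75,-26,25),(113,-26,25)]: print(P,((proj(t,tw(*P))-[125,150])*10).round())
# guard from top: edges 
for u,v in [(240,160),(390,168),(248,40),(398,40),(290,240),(350,240)]:
    q=onz(t,125+u/10,150+v/10,24 if v<200 else 10)[:2]-C; print(u,v,(q[0]*np.cos(f)+q[1]*np.sin(f)).round(1),(-q[0]*np.sin(f)+q[1]*np.cos(f)).round(1))
E
```

```text
L [452.4 176.8  57.5] S [454.8 220.7  57.4] heading -3.1599999999999966
tip [607.6 195.2  23.7] [6. 6.]
axis heading -1.3084198438113177 tilt 12.373605269626612 157.74108747845844
tip in tray 47.42873775184978 -24.25131847992728
(60, -26, 25) [302. 208.]
(60, -26, 10) [312. 217.]
(50, -26, 25) [299. 241.]
(81, -36.5, 23) [345. 141.]
(81, -15.5, 23) [274. 137.]
(75, -26, 25) [306. 158.]
(113, -26, 25) [318.  32.]
240 160 73.3 -6.3
390 168 73.6 -50.7
248 40 109.6 -5.3
398 40 112.3 -49.6
290 240 52.8 -20.0
350 240 53.8 -37.8
```

```bash
python3 - <<'E'
from h import *
d=np.load('pics/w2.npz'); p={k:d[k] for k in d.files if k!='im'}
C=np.array([561.1,221.2]); f=np.radians(-2.1)
for nm,x,y,z in [('guard TL',127,458,23),('guard TR',240,460,23),('guard BL',127,524,24),('guard BR',236,526,24),('chan L',157,400,10),('chan R',211,400,10),('chan L2',157,440,10),('chan R2',210,440,10),('scoop L',82,320,15),('scoop R',293,320,15),('scoop top',190,270,21),('scoop bot',190,365,10),('catch',155,95,25),('large bow L',76,190,21),('small bow R',313,190,15)]:
    q=onz(p,215+x/3.4,105+y/2.75,z)[:2]-C; print(nm,(q[0]*np.cos(f)+q[1]*np.sin(f)).round(1),(-q[0]*np.sin(f)+q[1]*np.cos(f)).round(1))
E
```

```text
guard TL 79.2 -48.0
guard TR 79.3 -3.7
guard BL 115.1 -47.3
guard BR 115.2 -3.7
chan L 54.5 -36.7
chan R 54.0 -15.3
chan L2 76.3 -36.1
chan R2 75.8 -14.8
scoop L 11.3 -66.6
scoop R 9.5 13.9
scoop top -16.4 -26.6
scoop bot 35.6 -24.3
catch -96.5 -41.7
large bow L -53.0 -69.1
small bow R -53.6 17.5
```

>>> send_rows:
  commands:
    - [6, 0, 2, 5, 0]
    - [6, 0, 2, 9, 0]
    - [6, 0, 2, 9, 0]

```text
clock: 15.9
eef_pos: [522.7, 196.3, 9.8]
tool_rot: [-3.124, 0.008, 1.547]
force: [-0.2, -0.7, -1.1]
width: 13.0
```

>>> send_rows:
  commands:
    - [6, -0.1, 7, 0, 0]
    - [6, -0.2, 14, 0, 0]
    - [6, -0.3, 21, 0, 0]
    - [6, -0.3, 21, 0, 0]

```text
clock: 16.3
eef_pos: [545.7, 195.3, 9.6]
tool_rot: [-3.126, 0.008, 1.546]
force: [-0.4, 1.2, -1.9]
width: 13.4
```

```bash
python3 snap.py w18; python3 t6.py w18; python3 - <<'E'
from h import *
im=ctrl.get_image('scene'); np.save('pics/s18.npy',im); crop(im,180,140,250,190,11,'z1.png')
im=ctrl.get_image('top'); np.save('pics/t18.npy',im); crop(im,125,150,175,200,10,'z2.png')
E
```

```text
16.3 [545.7 195.3   9.6] [-3.1265  0.0077  1.5465] 13.4 [-0.4  1.2 -1.9] [479.5 198.1 176.6]
L [478.4 176.   48.6] S [480.9 219.8  48.7] heading -3.3100000000000023
```

View pics/z1.png

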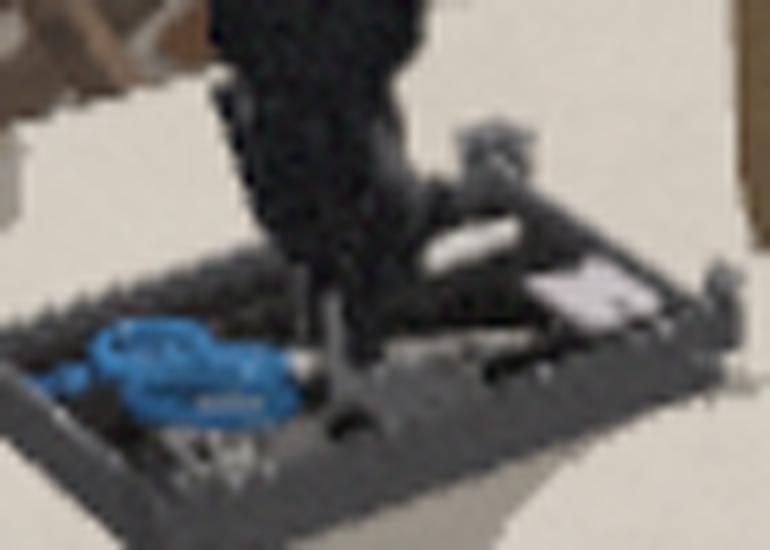

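View pics/z2.png

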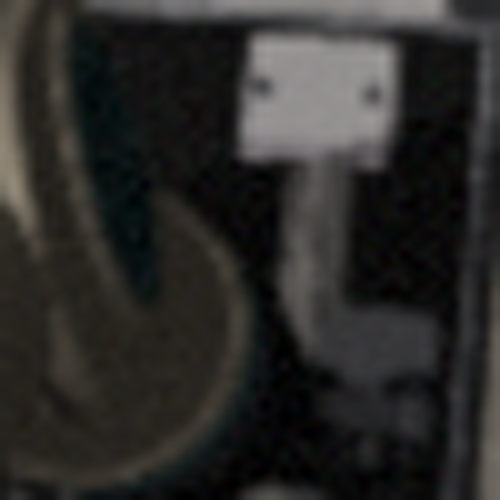

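>>> send_rows:
  commands:
    - [6, -0.1, 4, 0, 0]
    - [6, -0.2, 8, 1, 0]
    - [6, -0.2, 11, 2, 0]
    - [6, -0.2, 11, 3, 0]

```text
clock: 16.85
eef_pos: [555.3, 195.0, 6.2]
tool_rot: [-3.125, 0.008, 1.547]
force: [0.2, 0.4, 0.0]
width: 13.0
```

>>> send_rows:
  commands:
    - [6, 0, 0, 1, 0]
    - [6, 0, 0, 2, 0]
    - [6, 0, 0, 2, 0]

```text
clock: 17.15
eef_pos: [555.1, 195.0, 4.2]
tool_rot: [-3.125, 0.008, 1.547]
force: [-0.7, 0.3, 1.9]
width: 13.5
```

>>> send_rows:
  commands:
    - [6, 0, 3, 0, 0]
    - [6, -0.1, 6, 0, 0]
    - [6, -0.1, 9, 0, 0]
    - [6, -0.1, 9, 0, 0]

```text
clock: 17.55
eef_pos: [565.1, 194.7, 4.2]
tool_rot: [-3.126, 0.008, 1.547]
force: [-0.1, -0.0, 1.2]
width: 13.3
```

```bash
python3 snap.py w19; python3 t6.py w19
```

```text
17.55 [565.1 194.7   4.2] [-3.1261  0.0075  1.5469] 13.3 [-0.1 -0.   1.2] [499.  197.5 171.3]
L [497.3 175.3  41. ] S [499.7 219.2  41. ] heading -3.1899999999999977
```

View pics/w19_b.png

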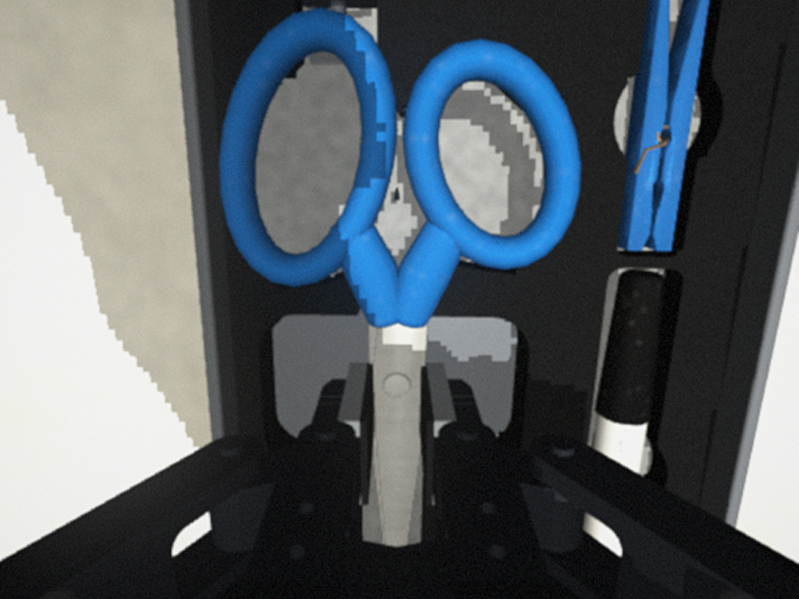

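>>> send_rows:
  commands:
    - [6, 0, 2, 0, 0]
    - [6, 0, 4, 0, 0]
    - [6, -0.1, 6, 0, 0]
    - [6, -0.1, 6, 0, 0]

```text
clock: 18.0
eef_pos: [571.6, 194.4, 4.1]
tool_rot: [-3.127, 0.007, 1.547]
force: [-1.0, 0.7, 2.4]
width: 13.5
```

>>> send_rows:
  commands:
    - [6, 0, 0, 2, 0]
    - [6, 0, 0, 4, 0]
    - [6, 0, 0, 6, 0]
    - [6, 0, 0, 8, 0]
    - [6, 0, 0, 8, 0]

```text
clock: 18.5
eef_pos: [571.3, 194.6, -4.0]
tool_rot: [-3.127, 0.007, 1.547]
force: [-2.2, 1.3, 2.1]
width: 13.3
```

```bash
python3 snap.py w20; python3 t6.py w20; python3 - <<'E'
from h import *
im=ctrl.get_image('scene'); crop(im,180,140,250,190,11,'z1.png')
E
```

```text
18.5 [571.3 194.6  -4. ] [-3.1266  0.0073  1.5474] 13.3 [-2.2  1.3  2.1] [505.1 197.3 163. ]
L [504.9 174.5  27.6] S [506.8 218.4  27.5] heading -2.480000000000004
```

View pics/w20_b.png

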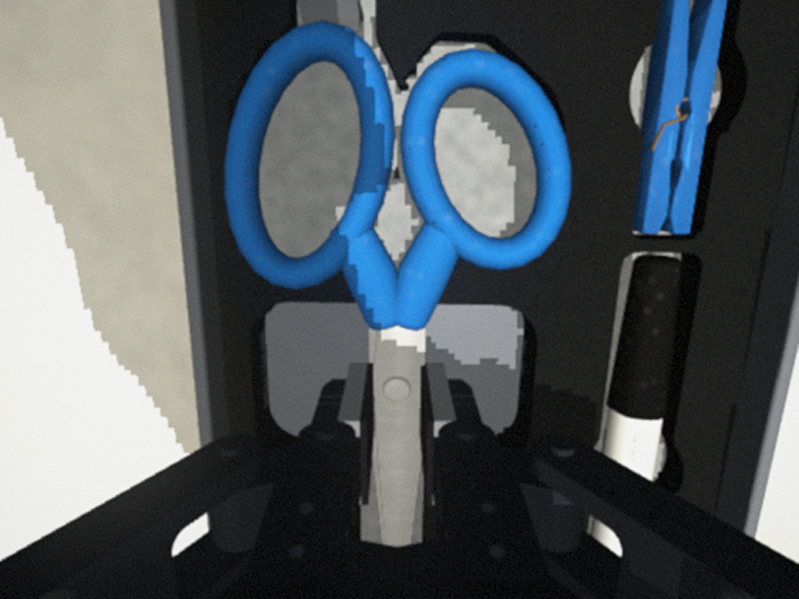

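View pics/z1.png

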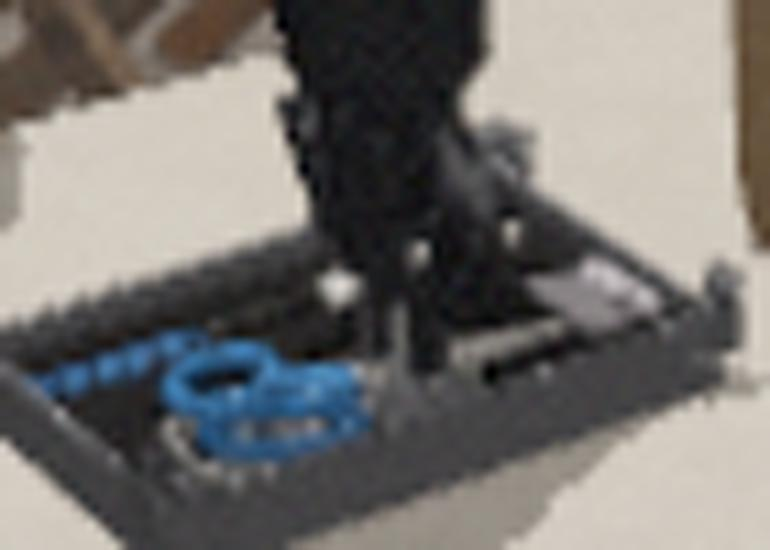

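>>> send_rows:
  commands:
    - [6, 0.3, -2.5, 0, 0]
    - [6, 0.3, -2.5, 2, 0]
    - [6, 0.3, -2.5, 4, 0]
    - [6, 0.3, -2.5, 4, 0]

```text
clock: 19.0
eef_pos: [568.2, 194.6, -7.7]
tool_rot: [-3.126, 0.008, 1.547]
force: [-2.3, 0.4, 5.7]
width: 13.5
```

```bash
python3 snap.py w21; python3 t6.py w21
```

```text
19.0 [568.2 194.6  -7.7] [-3.1257  0.0077  1.5471] 13.5 [-2.3  0.4  5.7] [502.1 197.4 159.4]
L [502.2 175.   21.9] S [504.3 218.8  21.9] heading -2.739999999999995
```

View pics/w21_b.png

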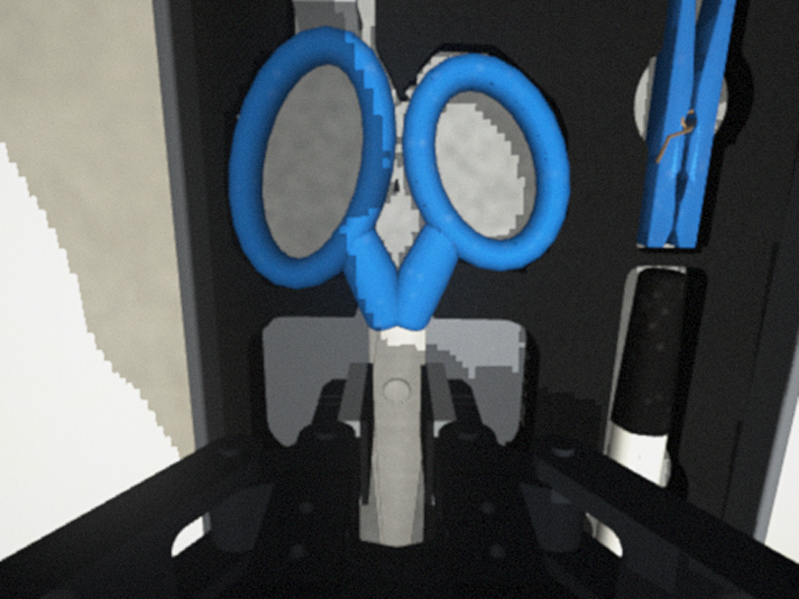

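>>> send_rows:
  commands:
    - [24, 0, 0, 0, 0]
    - [32, 0, 0, 0, 0]
    - [34, 0, 0, 0, 0]
    - [34, 0, 0, -8, 0]

```text
clock: 19.45
eef_pos: [567.3, 194.3, -0.5]
tool_rot: [-3.123, 0.009, 1.547]
force: [-1.2, 0.0, -0.3]
width: 33.9
```

>>> send_rows:
  commands:
    - [34, 0, 0, -30, 0]
    - [34, 0, 0, -60, 0]
    - [34, 0, -20, -80, 0]
    - [10, 0, -40, -80, 0]
    - [0, 0, -40, -80, 0]

```text
clock: 19.95
eef_pos: [526.4, 196.4, 81.4]
tool_rot: [-3.122, 0.008, 1.548]
force: [-0.0, 0.3, -0.2]
width: 5.8
```

```bash
python3 snap.py w22; python3 t6.py w22
```

```text
19.95 [526.4 196.4  81.4] [-3.1217  0.0081  1.5484] 5.8 [-0.   0.3 -0.2] [461.  199.2 248.7]
L [503.  174.8  22.3] S [504.8 218.7  22.2] heading -2.3799999999999955
```

View pics/w22_b.png

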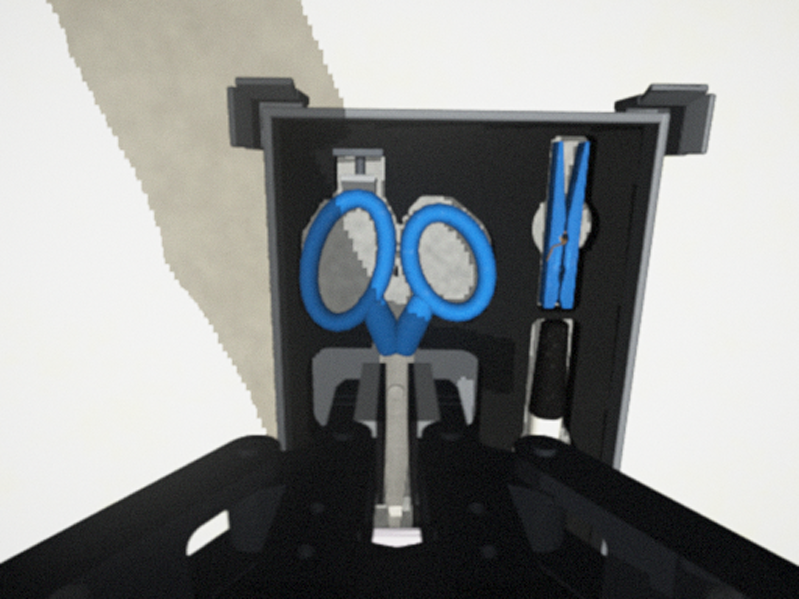

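```bash
python3 - <<'E'
from h import *
s=ctrl.read_state(); w=ctrl.camera_params('wrist'); 
o,d=ray(w,396/1.5625,363/1.5625); P=o+d*152; r=P-s['eef_pos']; y=s['tool_rot'][2]
print('tip near-edge mid',P.round(1),'rel tool x',r[0]*np.cos(y)+r[1]*np.sin(y),'tool y',r[0]*np.sin(y)-r[1]*np.cos(y),'z',r[2], s['width'])
ty=np.array([np.sin(y),-np.cos(y)]); tx=np.array([np.cos(y),np.sin(y)])
tgt=np.array([499.9,175.9]); c=P[:2]+11*ty; dd=tgt-c; print('pad centre',c,'move tool x',dd@tx,'tool y',dd@ty)
E
```

```text
tip near-edge mid [519.6 196.3 106.1] rel tool x -0.15029107582394252 tool y -8.660640858288632 z 25.093651937222447 0.33554012581197784
pad centre [530.56213505 196.09427019] move tool x -20.892414997357037 tool y -30.190761335511745
```

>>> send_rows:
  commands:
    - [22, -10, -15, 0, 0]
    - [22, -20.9, -30.2, 10, 0]
    - [22, -20.9, -30.2, 35, 0]
    - [22, -20.9, -30.2, 55, 0]
    - [22, -20.9, -30.2, 68, 0]

```text
clock: 20.5
eef_pos: [496.9, 175.1, 12.2]
tool_rot: [-3.123, 0.009, 1.547]
force: [-0.4, 0.1, 0.2]
width: 22.0
```

```bash
python3 snap.py w23
```

```text
20.5 [496.9 175.1  12.2] [-3.1232  0.0087  1.5472] 22.0 [-0.4  0.1  0.2] [431.3 178.  179.4]
```

View pics/w23_b.png

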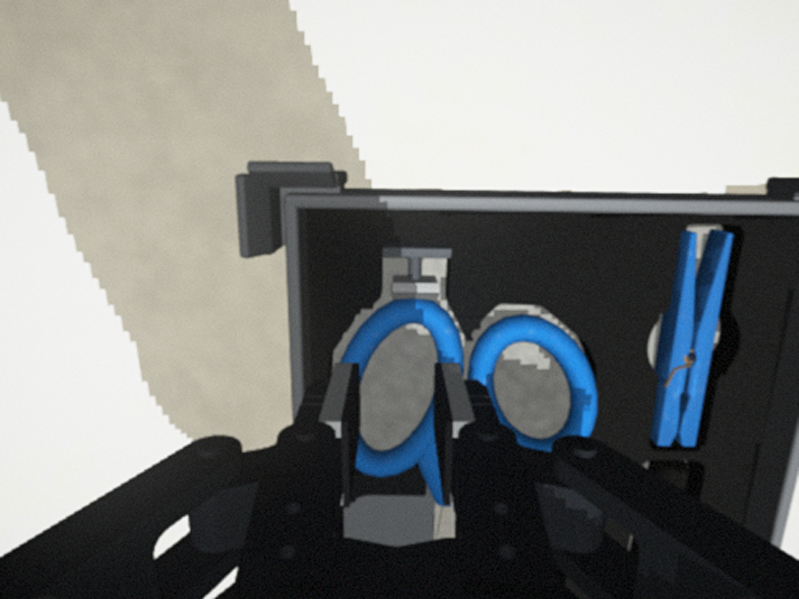

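>>> send_rows:
  commands:
    - [22, 0.5, 0, 4, 0]
    - [22, 0.5, 0, 7, 0]
    - [22, 0.5, 0, 9, 0]
    - [22, 0.5, 0, 11, 0]

```text
clock: 20.95
eef_pos: [496.2, 175.5, 0.2]
tool_rot: [-3.122, 0.009, 1.547]
force: [-0.5, -0.2, -0.2]
width: 21.9
```

>>> send_rows:
  commands:
    - [22, 0, 0, 2, 0]
    - [22, 0, 0, 2, 0]

```text
clock: 21.15
eef_pos: [496.1, 175.6, -1.8]
tool_rot: [-3.122, 0.009, 1.548]
force: [0.1, 0.8, 0.1]
width: 22.3
```

>>> send_rows:
  commands:
    - [22, 0, 0, 2, 0]
    - [22, 0, 0, 2, 0]

```text
clock: 21.35
eef_pos: [496.3, 175.7, -2.9]
tool_rot: [-3.123, 0.009, 1.548]
force: [-1.8, -0.9, 9.1]
width: 22.2
```

```bash
python3 snap.py w24; python3 - <<'E'
from h import *
im=ctrl.get_image('scene'); crop(im,180,140,250,190,11,'z1.png')
E
```

```text
21.35 [496.3 175.7  -2.9] [-3.1227  0.0086  1.5476] 22.2 [-1.8 -0.9  9.1] [430.8 178.6 164.3]
```

View pics/w24_b.png

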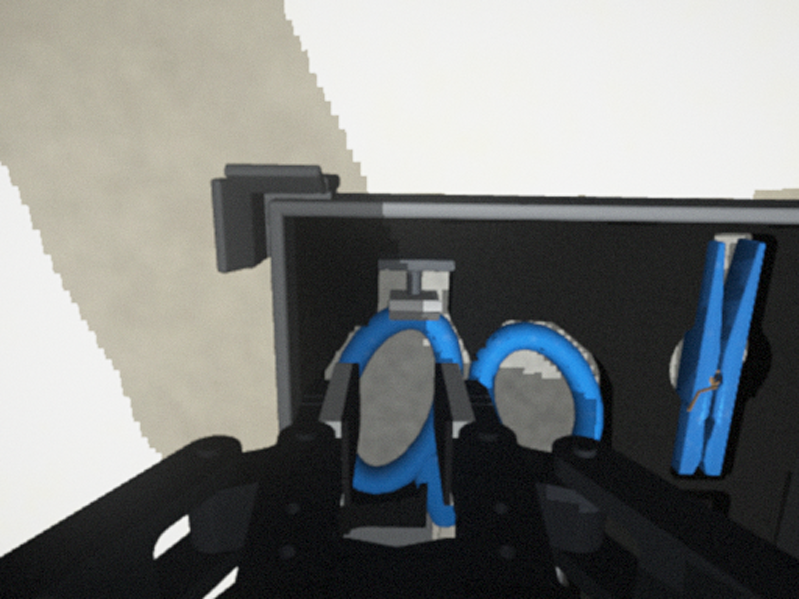

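View pics/z1.png

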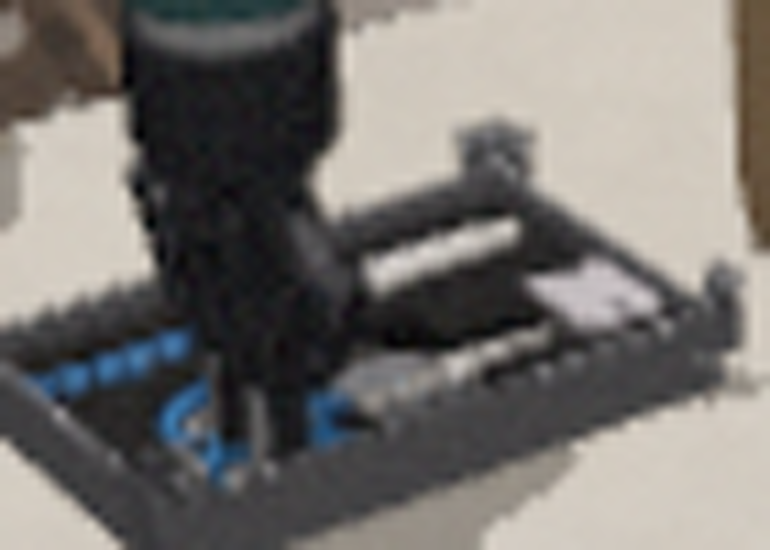

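>>> send_rows:
  commands:
    - [22, 0, 0, 2, 0]
    - [22, 0, 0, 2.5, 0]

```text
clock: 21.65
eef_pos: [496.4, 175.8, -3.1]
tool_rot: [-3.123, 0.008, 1.547]
force: [-5.9, -2.2, 28.0]
width: 21.9
```

>>> send_rows:
  commands:
    - [22, 0, 0, 2, 0]
    - [22, 0, 0, 2.5, 0]

```text
clock: 21.85
eef_pos: [496.4, 175.8, -3.1]
tool_rot: [-3.124, 0.007, 1.547]
force: [-5.1, -2.0, 29.9]
width: 21.9
```

>>> send_rows:
  commands:
    - [22, 0, 0, -10, 0]
    - [22, 0, 0, -40, 0]
    - [22, 15, 10, -70, 0]
    - [22, 20, 20, -80, 0]
    - [10, 20, 30, -84, 0]

```text
clock: 22.35
eef_pos: [529.7, 197.3, 81.9]
tool_rot: [-3.127, 0.005, 1.549]
force: [-0.1, 0.9, 0.8]
width: 10.3
```

```bash
python3 snap.py w25; python3 t6.py w25; python3 - <<'E'
import cv2
im=cv2.imread('pics/w25.png'); cv2.imwrite('pics/w25z.png',cv2.resize(im[60:260,170:350],None,fx=4.2,fy=3,interpolation=cv2.INTER_CUBIC))
E
```

```text
22.35 [529.7 197.3  81.9] [-3.1267  0.0051  1.5491] 10.3 [-0.1  0.9  0.8] [463.5 199.5 248.9]
L [502.6 174.3  15. ] S [504.9 218.1  15.2] heading -2.950000000000003
```

View pics/w25z.png

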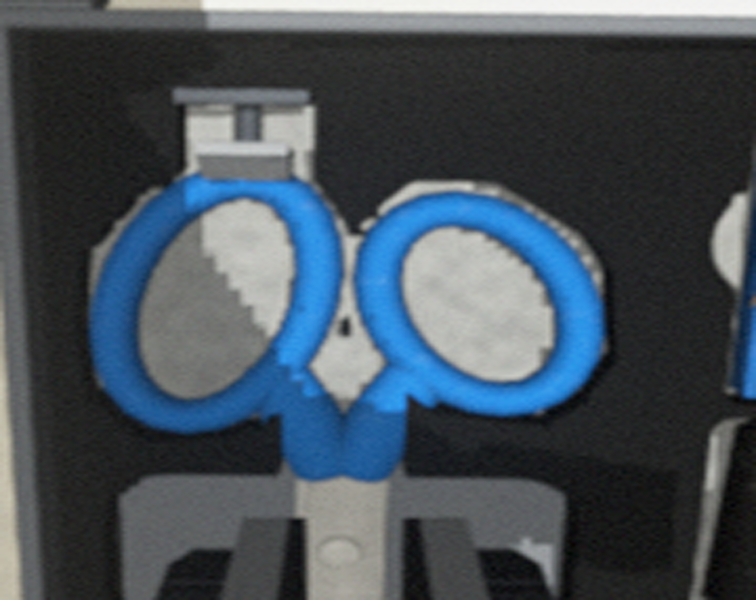

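>>> send_rows:
  commands:
    - [50, -30, 0, -40, 0]
    - [50, -70, 0, -70, 0]
    - [50, -120, 5, -80, 0]
    - [50, -170, 8, -80, 0]
    - [50, -218, 10, -80, 0]

```text
clock: 22.9
eef_pos: [536.9, -23.9, 162.3]
tool_rot: [-3.128, 0.006, 1.547]
force: [1.5, -0.7, -0.5]
width: 50.4
```

>>> send_rows:
  commands:
    - [50, -49, 0, 0, 0]
    - [50, -98, 2, 0, 0]
    - [50, -147, 4, 0, -3]
    - [50, -196, 6, 0, -6]
    - [50, -226, 8, 0, -6.7]

```text
clock: 23.4
eef_pos: [537.1, -255.6, 162.4]
tool_rot: [-3.124, 0.006, 1.66]
force: [-1.0, 0.9, -0.0]
width: 49.8
```

>>> send_rows:
  commands:
    - [50, 0, 0, 0, 0]
    - [50, 0, 0, 0, 0]

```text
clock: 23.6
eef_pos: [535.1, -256.9, 160.9]
tool_rot: [-3.121, 0.005, 1.656]
force: [0.7, 0.8, -0.7]
width: 50.3
```

```bash
python3 snap.py w26
```

```text
23.6 [ 535.1 -256.9  160.9] [-3.1213  0.0049  1.6562] 50.3 [ 0.7  0.8 -0.7] [ 469.9 -261.9  328.3]
```

View pics/w26_b.png

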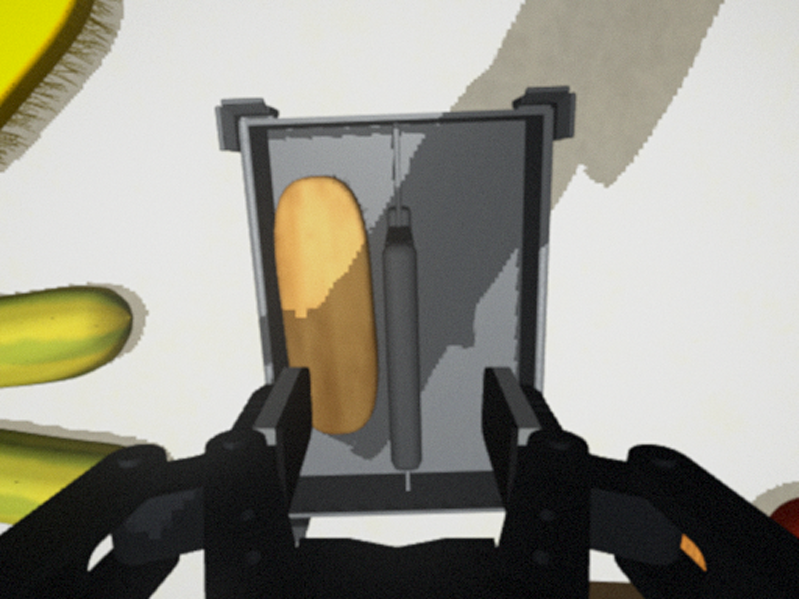

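```bash
cat > m3.py <<'E'
from h import *
d=np.load('pics/w26.npz'); p={k:d[k] for k in d.files if k!='im'}
F=1.5625
def at(u,v,z): return onz(p,u/F,v/F,z)
a=[at(385,248,92),at(415,247,92),at(421,466,92),at(390,468,92)]
c=np.mean(a,0); print('bar centre',c.round(1),'len',np.linalg.norm((a[0]+a[1]-a[2]-a[3])/2),'w',np.linalg.norm(a[0]-a[1]),np.linalg.norm(a[2]-a[3]))
v=(a[2]+a[3]-a[0]-a[1])[:2]; print('heading',np.degrees(np.arctan2(v[1],v[0])))
r=[at(243,120,44),at(551,113,44),at(500,512,44),at(283,517,44)]
for i in range(2): print('rim',r[i].round(1))
print(np.linalg.norm(r[0]-r[1]))
w=(r[1]-r[0])[:2]; print('heading rear rim',np.degrees(np.arctan2(w[1],w[0]))-90, 'rear mid',((r[0]+r[1])/2).round(1))
for u in (243,551): pass
sr=[at(243,120,44),at(266,375,44)]; w=(sr[1]-sr[0])[:2]; print('heading left wall',np.degrees(np.arctan2(w[1],w[0])))
sr=[at(551,113,44),at(541,390,44)]; w=(sr[1]-sr[0])[:2]; print('heading right wall',np.degrees(np.arctan2(w[1],w[0])))
E
python3 m3.py
```

```text
bar centre [ 563.9 -252.1   92. ] len 112.48298214482516 w 13.61546919395991 15.7895700795169
heading 6.345901244628891
rim [ 456.7 -343.7   44. ]
rim [ 440.  -186.6   44. ]
158.02654075492816
heading rear rim 6.0490681148140055 rear mid [ 448.4 -265.2   44. ]
heading left wall 6.010815362277798
heading right wall 6.92655859573144
```

>>> send_rows:
  commands:
    - [50, 1, 14, 20, -1.3]
    - [50, 2.2, 27.7, 50, -1.3]
    - [50, 2.2, 27.7, 70, -1.3]
    - [50, 2.2, 27.7, 80, -1.3]
    - [50, 2.2, 27.7, 80, -1.3]

```text
clock: 24.15
eef_pos: [560.6, -248.6, 79.1]
tool_rot: [-3.119, 0.001, 1.684]
force: [0.5, 1.3, -0.0]
width: 49.8
```

```bash
python3 snap.py w27
```

```text
24.15 [ 560.6 -248.6   79.1] [-3.1188e+00  1.2000e-03  1.6837e+00] 49.8 [ 0.5  1.3 -0. ] [ 496.1 -255.9  246.6]
```

View pics/w27_b.png

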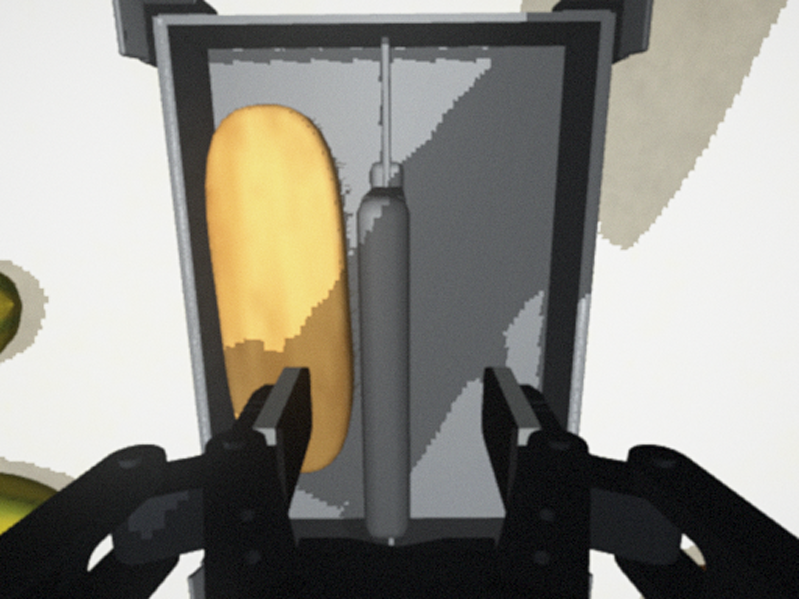

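```bash
python3 - <<'E'
from h import *
def L(n):
    d=np.load(f'pics/{n}.npz'); return {k:d[k] for k in d.files if k!='im'}
a,b=L('w26'),L('w27'); F=1.5625
for nm,x,y in [('bar rear',(400,245),(383,195)),('bar front',(406,468),(388,536)),('brush right rim top',(322,177),(265,104)),('rim corner L',(243,119),(156,16)),('rim corner R',(551,113),(613,14))]:
    X,e=tri([(a,x[0]/F,x[1]/F),(b,y[0]/F,y[1]/F)]); print(nm,X.round(1),np.round(e,1))
q=[onz(b,u/F,v/F,92) for u,v in [(358,200),(409,200),(411,520),(366,530)]]
c=[(q[0]+q[1])/2,(q[2]+q[3])/2]; v=(c[1]-c[0]); print('axis',c[0].round(1),c[1].round(1),np.degrees(np.arctan2(v[1],v[0])))
s=ctrl.read_state(); o,d=ray(b,396.5/F,366/F); P=o+d*150; y=s['tool_rot'][2]; ty=np.array([np.sin(y),-np.cos(y)]); pc=P[:2]+11*ty; print('pad near',P.round(1),'centre',pc.round(1))
e=[onz(b,383/F,195/F,92),onz(b,388/F,536/F,92)]; m=(e[0]+e[1])/2; print('bar mid',m.round(1), 'len',np.linalg.norm(e[0]-e[1]))
r=[onz(b,156/F,16/F,44),onz(b,613/F,14/F,44)]; print(r,np.linalg.norm(r[0]-r[1]))
tx=np.array([np.cos(y),np.sin(y)]); print('move',(m[:2]-pc)@tx,(m[:2]-pc)@ty)
E
```

```text
bar rear [ 505.1 -258.6  103.5] [0.1 0.1]
bar front [ 619.4 -245.4   93.5] [0.2 0.2]
brush right rim top [ 481.9 -300.    64.2] [1.3 1.3]
rim corner L [ 456.8 -343.1   48. ] [0.6 0.6]
rim corner R [ 440.9 -189.4   53.4] [0.4 0.4]
axis [ 507.2 -258.7   92. ] [ 616.2 -245.4   92. ] 6.929776372721229
pad near [ 552.2 -249.8  106.3] centre [ 563.2 -248.6]
bar mid [ 563.2 -252.    92. ] len 115.60227924998657
[array([ 456.49301539, -345.28450547,   44.        ]), array([ 438.05212461, -186.59317677,   44.        ])] 159.75920710822191
move -3.443218016376381 -0.3451224849199423
```

>>> send_rows:
  commands:
    - [50, -2, 0, 8, 0]
    - [50, -3.4, 0, 18, 0]
    - [44, -3.4, 0, 28, 0]
    - [36, -3.4, 0, 33, 0]
    - [30, -3.4, 0, 33, 0]

```text
clock: 24.7
eef_pos: [560.4, -252.8, 46.3]
tool_rot: [-3.119, 0.002, 1.683]
force: [-0.8, 0.8, -0.8]
width: 30.2
```

>>> send_rows:
  commands:
    - [24, 0, 0, 0, 0]
    - [16, 0, 0, 0, 0]
    - [8, 0, 0, 0, 0]
    - [8, 0, 0, 0, 0]
    - [8, 0, 0, 0, 0]

```text
clock: 25.2
eef_pos: [560.4, -252.7, 46.6]
tool_rot: [-3.119, 0.002, 1.683]
force: [-0.2, 0.6, 0.9]
width: 15.2
```

```bash
python3 snap.py w28
```

```text
25.2 [ 560.4 -252.7   46.6] [-3.1193e+00  1.5000e-03  1.6828e+00] 15.2 [-0.2  0.6  0.9] [ 495.8 -259.9  214.1]
```

View pics/w28_b.png

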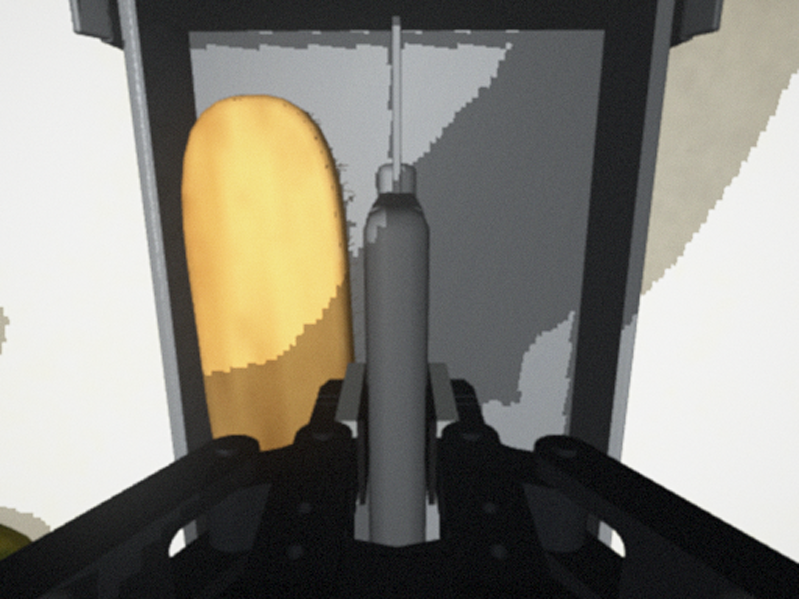

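>>> send_rows:
  commands:
    - [4, 0, 0, -5, 0]
    - [4, 0, 0, -20, 0]
    - [4, 0, 0, -40, 0]
    - [4, 0, 0, -60, 0]

```text
clock: 25.65
eef_pos: [561.6, -252.5, 107.7]
tool_rot: [-3.119, 0.002, 1.683]
force: [0.4, -0.4, -3.8]
width: 14.6
```

```bash
python3 snap.py w29; python3 - <<'E'
from h import *
im=ctrl.get_image('scene'); crop(im,220,140,360,250,5.5,'sc29.png')
E
```

```text
25.65 [ 561.6 -252.5  107.7] [-3.1191e+00  1.5000e-03  1.6826e+00] 14.6 [ 0.4 -0.4 -3.8] [ 497.  -259.7  275.2]
```

View pics/w29_b.png

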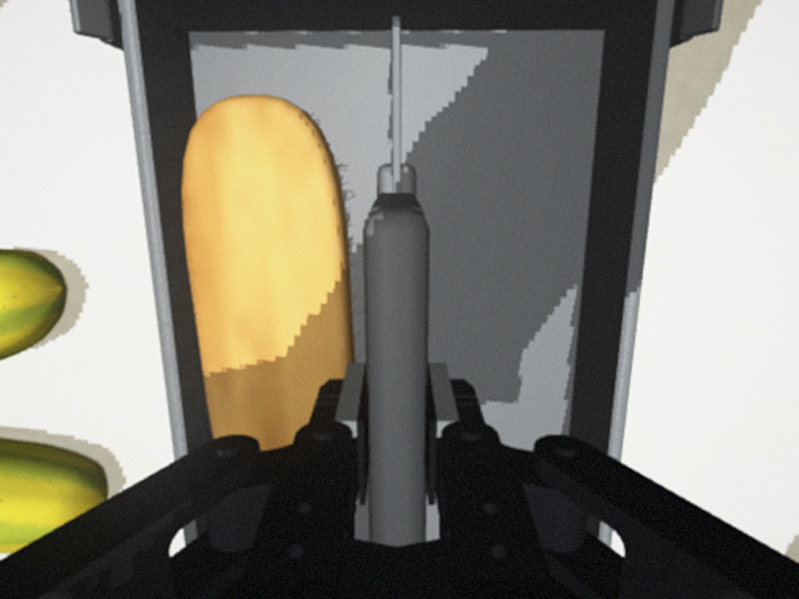

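View pics/sc29.png

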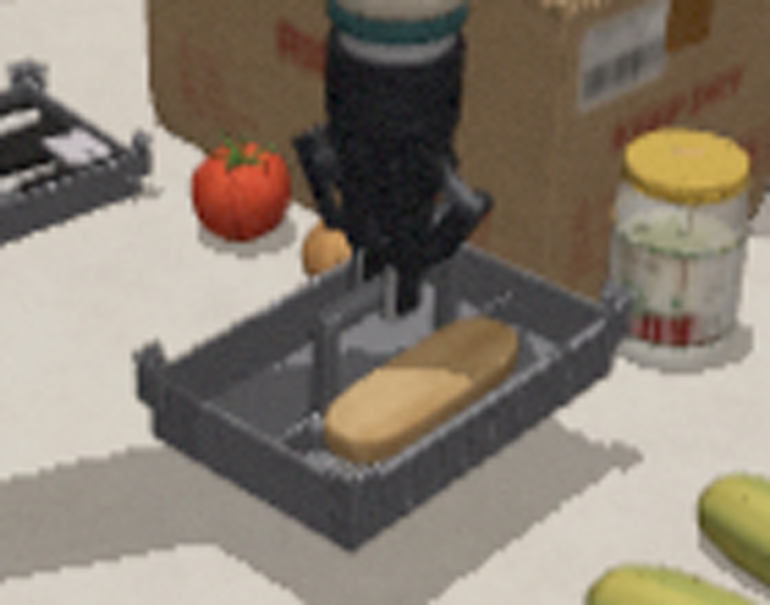

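```bash
python3 - <<'E'
import cv2
im=cv2.imread('pics/w29.png'); 
cv2.imwrite('pics/q1.png',cv2.resize(im[0:130,70:190],None,fx=5,fy=4.5,interpolation=cv2.INTER_CUBIC))
cv2.imwrite('pics/q2.png',cv2.resize(im[0:130,370:470],None,fx=5,fy=4.5,interpolation=cv2.INTER_CUBIC))
cv2.imwrite('pics/q3.png',cv2.resize(im[90:190,200:310],None,fx=5,fy=5,interpolation=cv2.INTER_CUBIC))
E
```

```text
(no output)
```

View pics/q1.png

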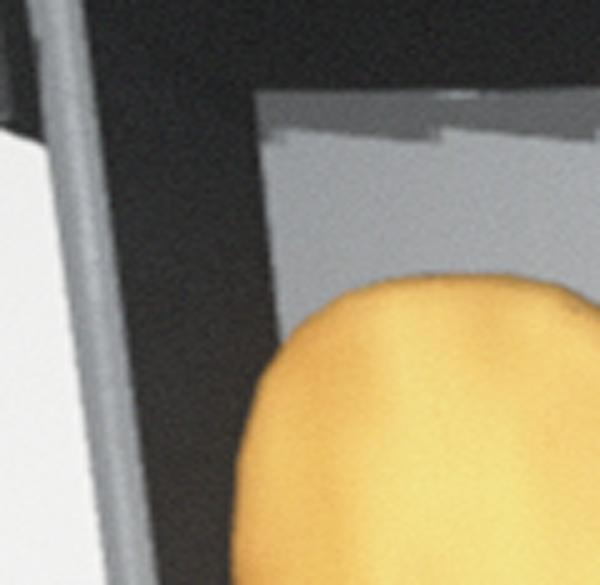

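View pics/q2.png

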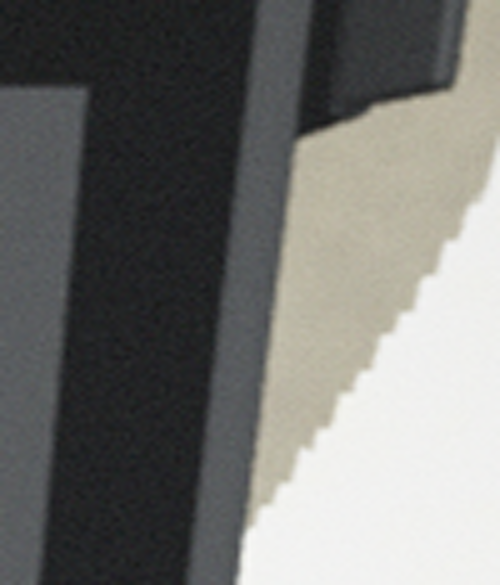

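View pics/q3.png

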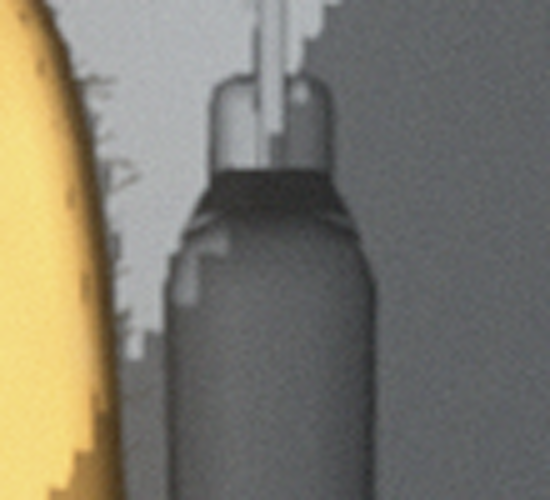

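```bash
cat > m4.py <<'E'
from h import *
d=np.load('pics/w29.npz'); p={k:d[k] for k in d.files if k!='im'}
e=np.array([561.6,-252.5,107.7]); y=1.6826; tx=np.array([np.cos(y),np.sin(y)]); ty=np.array([np.sin(y),-np.cos(y)])
def rel(u,v,z): r=onz(p,u,v,z)[:2]-e[:2]; return np.array([r@tx,r@ty])
zr=107.7-46.6+44
l1,l2,r1,r2=rel(80,35.6,zr),rel(92,130,zr),rel(429,30,zr),rel(418,124.4,zr)
print('left',l1,l2,'right',r1,r2)
def ang(a,b): return np.degrees(np.arctan2(b[0]-a[0],b[1]-a[1]))
print('angles (tool x per tool y)',ang(l1,l2),ang(r1,r2))
for yy in (-80,-40,0):
    l=l1+(l2-l1)*(yy-l1[1])/(l2[1]-l1[1]); r=r1+(r2-r1)*(yy-r1[1])/(r2[1]-r1[1]); print(yy,'centre x',(l[0]+r[0])/2,'width',r[0]-l[0])
for z in (63,65): a,b=rel(121,20.4,z),rel(387.6,20,z); print('floor rear',a,b,np.linalg.norm(a-b))
for z in (92,): 
    print('bar',rel(200+165/5,90+300/5,z+61.1),rel(200+375/5,90+300/5,z+61.1))
print('bar end, lower/upper',rel(200+270/5,90+170/5,76+61.1),rel(200+270/5,90+235/5,92+61.1))
E
python3 m4.py
```

```text
left [-81.35627748 -95.72468946] [-81.07709299 -52.21649987] right [ 81.25896991 -97.95594585] [ 81.41956259 -54.84181074]
angles (tool x per tool y) 0.36765200717359464 0.21341586310360802
-80 centre x 0.03523890765763582 width 162.58122757484404
-40 centre x 0.23807196386584195 width 162.47354759950736
0 centre x 0.44090502007403387 width 162.36586762417073
floor rear [ -76.79038837 -111.38103491] [  76.82939894 -111.42485059] 153.61979356415938
floor rear [ -76.0661391  -110.94406042] [  76.10605019 -110.98746322] 152.1721954858406
bar [ -7.71390614 -48.60465923] [  7.57266054 -48.59422893]
bar end, lower/upper [ -0.07962404 -56.96357632] [ -0.06630729 -53.29243204]
```

```bash
python3 - <<'E'
import cv2
im=cv2.imread('pics/w25.png'); 
cv2.imwrite('pics/q1.png',cv2.resize(im[40:240,140:440],None,fx=2.6,fy=2.6,interpolation=cv2.INTER_CUBIC))
E
```

```text
(no output)
```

View pics/q1.png

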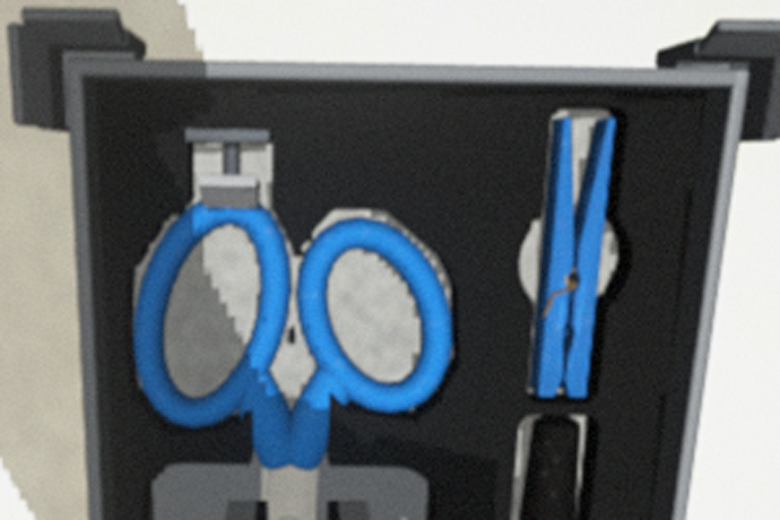

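```bash
python3 - <<'E'
from h import *
d=np.load('pics/w25.npz'); p={k:d[k] for k in d.files if k!='im'}
def at(x,y,z=34): return onz(p,140+x/2.6,40+y/2.6,z)[:2]
a,b=at(63,55),at(748,70); print('outer rear',a,b,np.linalg.norm(a-b))
v=b-a; h=np.arctan2(v[1],v[0])-np.pi/2; print('heading rear',np.degrees(h))
for s,t in [((63,55),(92,518)),((748,75),(680,518))]:
    w=at(*t)-at(*s); print('side heading',np.degrees(np.arctan2(w[1],w[0])))
for hd in (-2.1,-2.5):
    f=np.radians(hd); print('centre',(a+b)/2+119*np.array([np.cos(f),np.sin(f)]))
E
```

```text
outer rear [439.29903285 145.09633183] [446.2081942  303.25397025] 158.3084808233786
heading rear -2.5013919856047
side heading -1.4410105084037392
side heading -2.9247723026105152
centre [561.67369238 219.8145497 ]
centre [561.64035189 218.98444394]
```

>>> send_rows:
  commands:
    - [4, 0, 0, -20, 0]
    - [4, 10, 1, -40, 0]
    - [4, 30, 3, -55, 0]
    - [4, 60, 6.2, -60, 2]
    - [4, 95, 9.9, -60, 4]

```text
clock: 26.25
eef_pos: [564.4, -158.3, 170.0]
tool_rot: [-3.127, 0.007, 1.609]
force: [-0.1, 0.1, -3.8]
width: 14.6
```

>>> send_rows:
  commands:
    - [4, 35, 3, 0, 1]
    - [4, 70, 6, 0, 2]
    - [4, 105, 8, 0, 3]
    - [4, 140, 10, 0, 4]
    - [4, 175, 12, 0, 4.9]

```text
clock: 26.75
eef_pos: [569.1, 18.4, 168.0]
tool_rot: [-3.127, 0.009, 1.523]
force: [0.6, 0.4, -4.3]
width: 15.1
```

```bash
cat > tgt.py <<'E'
from h import *
import sys
s=ctrl.read_state(); e=s['eef_pos']; y=s['tool_rot'][2]; tx=np.array([np.cos(y),np.sin(y)]); ty=np.array([np.sin(y),-np.cos(y)])
T=np.array([float(sys.argv[1]),float(sys.argv[2])]); d=T-e[:2]
print(s['clock'],'eef',e.round(1),s['tool_rot'].round(4),'F',s['force'].round(1),'w',round(s['width'],1),'move x %.1f y %.1f'%(d@tx,d@ty),'roll to 87.5: %.2f'%(np.degrees(y)-87.5))
E
python3 tgt.py 557.7 220.3
```

```text
26.75 eef [569.1  18.4 168. ] [-3.1267  0.0085  1.5226] F [ 0.6  0.4 -4.3] w 15.1 move x 201.1 y -21.1 roll to 87.5: -0.26
```

>>> send_rows:
  commands:
    - [4, 40, -4, 0, 0]
    - [4, 80, -8, 0, 0]
    - [4, 120, -13, 0, -0.2]
    - [4, 155, -17, 0, -0.2]
    - [4, 180, -20, 0, -0.2]

```text
clock: 27.25
eef_pos: [556.5, 202.7, 166.0]
tool_rot: [-3.125, 0.007, 1.529]
force: [0.7, 0.2, -4.8]
width: 15.0
```

>>> send_rows:
  commands:
    - [4, 10, -1, 10, 0]
    - [4, 18, -1, 25, 0]
    - [4, 20.5, -1, 40, 0]
    - [4, 20.5, -1, 50, 0]
    - [4, 20.5, -1, 50, 0]

```text
clock: 27.75
eef_pos: [554.1, 220.4, 113.3]
tool_rot: [-3.121, 0.011, 1.527]
force: [0.2, -0.4, -3.8]
width: 14.7
```

```bash
python3 tgt.py 557.7 220.3; python3 snap.py w30; python3 - <<'E'
from h import *
im=ctrl.get_image('scene'); np.save('pics/s30.npy',im); crop(im,155,110,275,200,6.5,'sc30.png')
E
```

```text
27.75 eef [554.1 220.4 113.3] [-3.1211  0.0106  1.5272] F [ 0.2 -0.4 -3.8] w 14.7 move x 0.1 y 3.6 roll to 87.5: 0.00
27.75 [554.1 220.4 113.3] [-3.1211  0.0106  1.5272] 14.7 [ 0.2 -0.4 -3.8] [488.9 224.9 280.7]
```

View pics/w30_b.png

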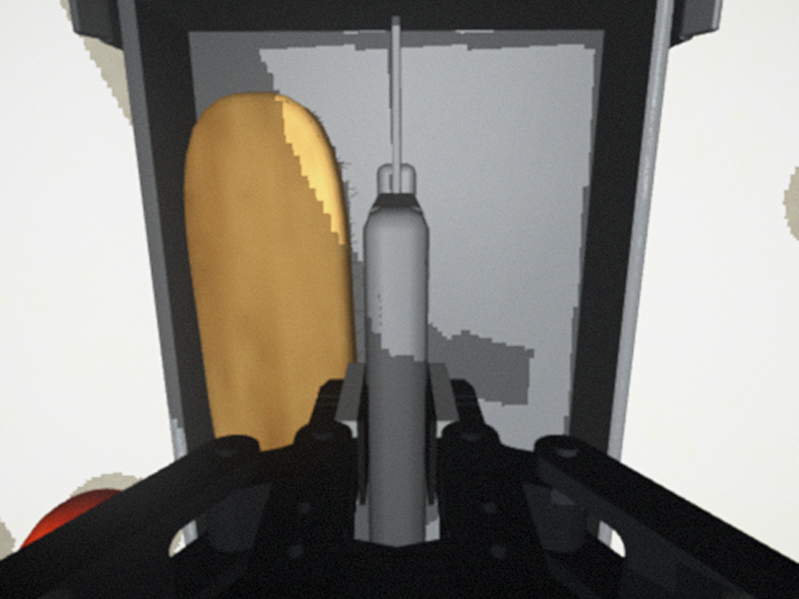

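View pics/sc30.png

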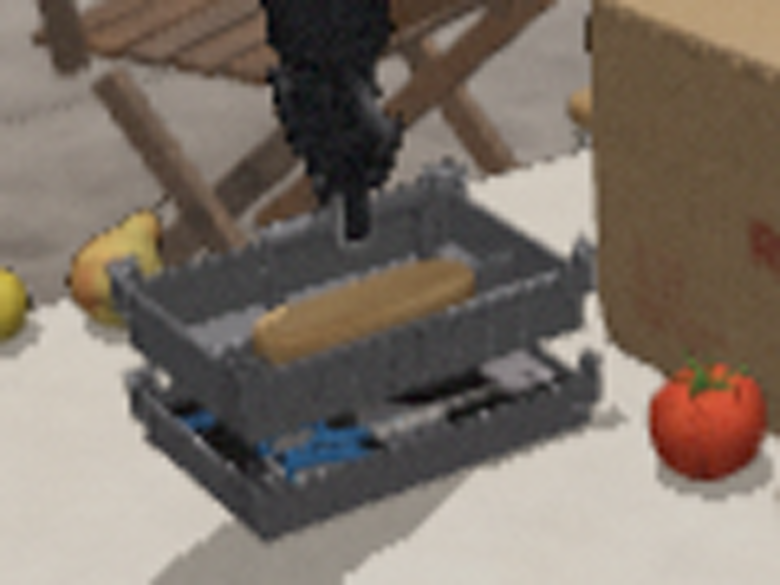

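>>> send_rows:
  commands:
    - [4, 0, 3.6, 5, 0]
    - [4, 0.1, 4.2, 11, 0]
    - [4, 0.1, 4.5, 15, 0]
    - [4, 0.1, 4.5, 15, 0]

```text
clock: 28.25
eef_pos: [559.5, 220.9, 99.7]
tool_rot: [-3.124, 0.009, 1.527]
force: [-0.2, -0.4, -3.8]
width: 14.5
```

```bash
python3 tgt.py 557.7 220.3; python3 - <<'E'
from h import *
im=ctrl.get_image('scene'); crop(im,155,110,275,200,6.5,'sc31.png')
im=ctrl.get_image('top'); crop(im,95,130,195,245,5,'t31.png')
E
```

```text
28.25 eef [559.5 220.9  99.7] [-3.1237  0.009   1.5273] F [-0.2 -0.4 -3.8] w 14.5 move x -0.7 y -1.8 roll to 87.5: 0.01
```

View pics/sc31.png

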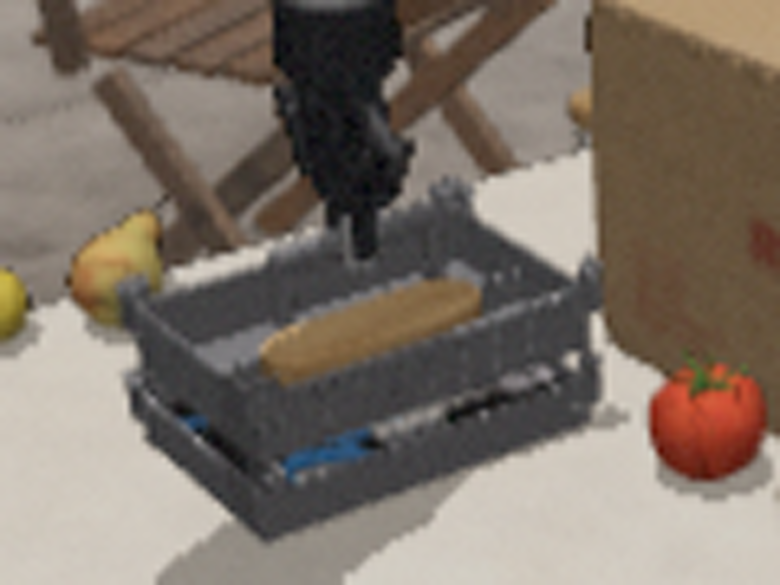

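View pics/t31.png

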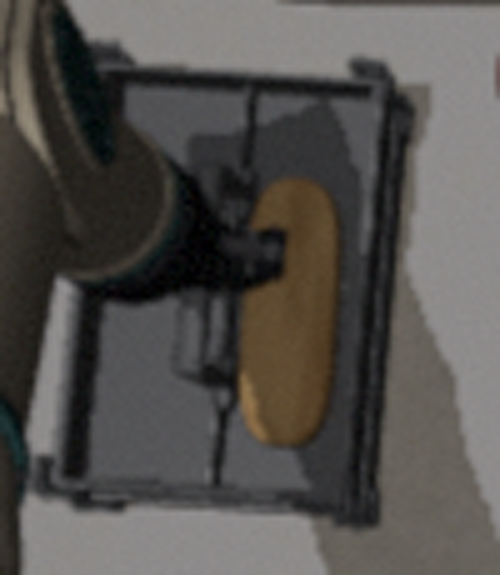

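```bash
python3 - <<'E'
from h import *
s=ctrl.camera_params('scene'); t=ctrl.camera_params('top')
f=np.radians(-2.2); C=np.array([561.5,220.4])
def P(x,y,z,dx=0,dy=0): return [C[0]+dx+x*np.cos(f)-y*np.sin(f),C[1]+dy+x*np.sin(f)+y*np.cos(f),z]
for c in [(-119,-79),(119,-79),(-119,79)]:
    print(c,'scene',[((proj(s,P(*c,z))-[155,110])*6.5).round().tolist() for z in (0,34,53,97)],'top',[((proj(t,P(*c,z))-[95,130])*5).round().tolist() for z in (34,97)])
im=ctrl.get_image('scene'); crop(im,155,155,265,200,7,'q4.png'); crop(im,165,160,215,200,14,'q5.png')
print([((proj(s,P(-119,-79,z))-[165,160])*14).round().tolist() for z in (0,34,53,97)])
E
```

```text
(-119, -79) scene [[264.0, 545.0], [258.0, 496.0], [255.0, 469.0], [248.0, 404.0]] top [[362.0, 512.0], [341.0, 505.0]]
(119, -79) scene [[589.0, 424.0], [588.0, 378.0], [587.0, 352.0], [585.0, 289.0]] top [[398.0, 108.0], [379.0, 81.0]]
(-119, 79) scene [[145.0, 440.0], [138.0, 394.0], [135.0, 368.0], [126.0, 305.0]] top [[88.0, 495.0], [53.0, 487.0]]
[[428.0, 474.0], [416.0, 369.0], [410.0, 310.0], [394.0, 170.0]]
```

View pics/q5.png

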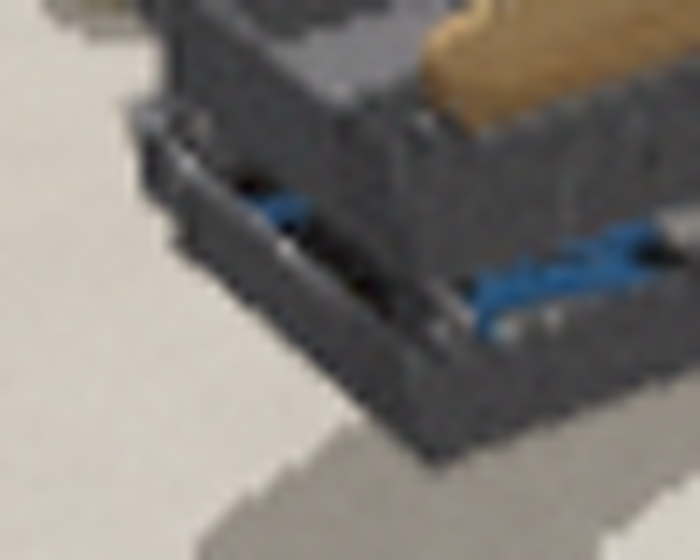

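>>> send_rows:
  commands:
    - [4, -0.7, -1.5, 4, 0]
    - [4, -0.7, -1.5, 8, 0]
    - [4, -0.7, -1.5, 10, 0]
    - [4, -0.7, -1.5, 10, 0]

```text
clock: 28.8
eef_pos: [558.0, 220.4, 90.0]
tool_rot: [-3.124, 0.009, 1.528]
force: [-0.4, -0.5, -3.8]
width: 14.9
```

```bash
python3 tgt.py 557.7 220.3
```

```text
28.8 eef [558.  220.4  90. ] [-3.1243  0.0087  1.5276] F [-0.4 -0.5 -3.8] w 14.9 move x -0.1 y -0.3 roll to 87.5: 0.03
```

>>> send_rows:
  commands:
    - [4, 0, 0, 2, 0]
    - [4, 0, 0, 4, 0]
    - [4, 0, 0, 4, 0]

```text
clock: 29.1
eef_pos: [557.7, 220.4, 85.7]
tool_rot: [-3.124, 0.009, 1.528]
force: [0.4, -0.6, -4.5]
width: 14.6
```

>>> send_rows:
  commands:
    - [4, 0, 0, 2, 0]
    - [4, 0, 0, 3, 0]
    - [4, 0, 0, 3, 0]

```text
clock: 29.4
eef_pos: [557.5, 220.3, 82.5]
tool_rot: [-3.123, 0.009, 1.528]
force: [-0.7, -0.0, -3.7]
width: 14.8
```

>>> send_rows:
  commands:
    - [4, 0, 0, 1, 0]
    - [4, 0, 0, 2, 0]
    - [4, 0, 0, 2, 0]

```text
clock: 29.7
eef_pos: [557.7, 220.1, 80.8]
tool_rot: [-3.124, 0.009, 1.527]
force: [0.3, -1.0, -0.3]
width: 14.8
```

>>> send_rows:
  commands:
    - [4, 0, 0, 1, 0]
    - [4, 0, 0, 1, 0]

```text
clock: 29.9
eef_pos: [557.7, 219.9, 80.5]
tool_rot: [-3.124, 0.009, 1.527]
force: [-1.7, -2.0, 4.6]
width: 14.7
```

>>> send_rows:
  commands:
    - [20, 0, 0, 0, 0]
    - [30, 0, 0, 0, 0]
    - [36, 0, 0, 0, 0]
    - [40, 0, 0, -10, 0]
    - [40, 0, 0, -40, 0]

```text
clock: 30.4
eef_pos: [556.4, 219.6, 119.0]
tool_rot: [-3.119, 0.011, 1.527]
force: [0.2, 0.0, -0.4]
width: 40.4
```

>>> send_rows:
  commands:
    - [40, 0, 0, -40, 0]
    - [40, 0, -10, -80, 0]
    - [40, 0, -30, -120, 0]
    - [40, 0, -30, -120, 0]

```text
clock: 30.8
eef_pos: [530.7, 224.0, 245.9]
tool_rot: [-3.127, 0.006, 1.528]
force: [0.7, -0.4, 0.3]
width: 40.1
```

```bash
python3 snap.py w32; python3 - <<'E'
from h import *
im=ctrl.get_image('scene'); crop(im,155,110,275,200,6.5,'sc32.png')
im=ctrl.get_image('top'); crop(im,95,130,195,245,5,'t32.png')
E
```

```text
30.8 [530.7 224.  245.9] [-3.1271  0.0057  1.5285] 40.1 [ 0.7 -0.4  0.3] [464.5 227.7 412.9]
```

View pics/w32_b.png

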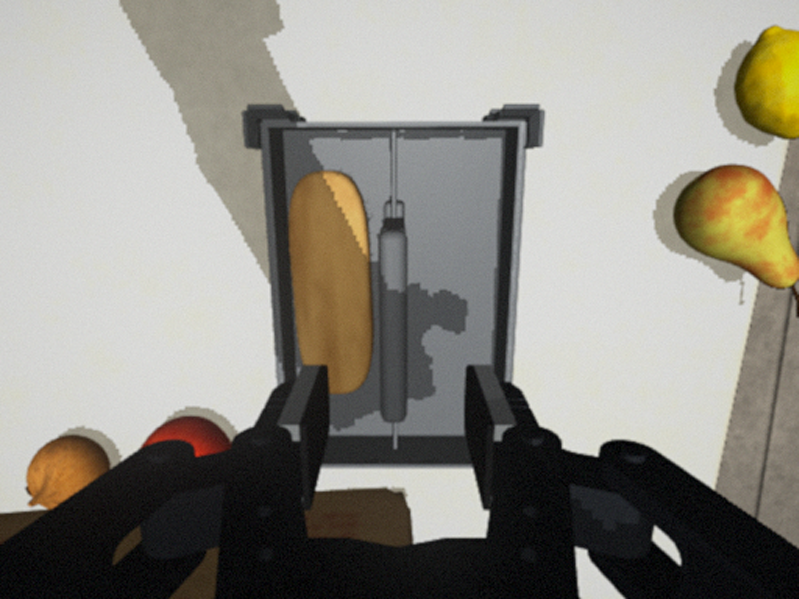

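View pics/sc32.png

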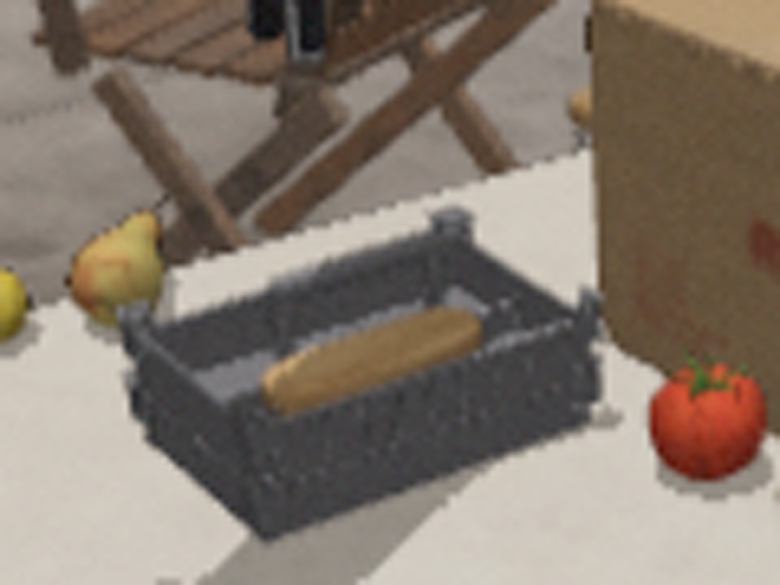

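View pics/t32.png

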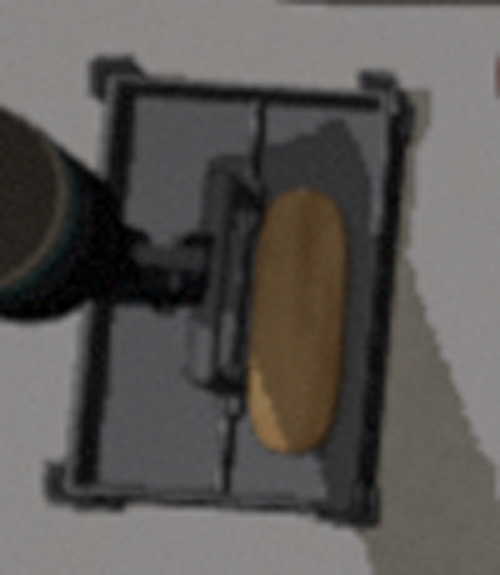

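```bash
python3 - <<'E'
from h import *
d=np.load('pics/w32.npz'); p={k:d[k] for k in d.files if k!='im'}; F=1.5625
a,b=[onz(p,u/F,v/F,78)[:2] for u,v in ((263,123),(526,122))]
v=b-a; h=np.arctan2(v[1],v[0])-np.pi/2; c=(a+b)/2+119*np.array([np.cos(h),np.sin(h)])
print(a,b,'width',np.linalg.norm(v),'heading',np.degrees(h),'centre',c)
for z in (76,78,80,82): 
    m=[onz(p,u/F,v/F,z)[:2] for u,v in ((395,124),(400,466))]; print(z,'length',np.linalg.norm(m[0]-m[1]),'mid',(m[0]+m[1])/2)
r=ctrl.read_state(); print(r['clock'],r['force'],r['qd'].round(4))
E
```

```text
[440.92151538 145.69365726] [447.28875145 304.90264331] width 159.33625744255608 heading -2.290206414335042 centre [563.01008101 220.54279136]
76 length 236.31069711149482 mid [562.97621318 222.27032674]
78 length 234.90791898293995 mid [562.3913915  222.30270026]
80 length 233.5051408543851 mid [561.80656981 222.33507378]
82 length 232.10236272583023 mid [561.22174812 222.36744731]
30.95 [ 0.67329873 -0.52328257 -0.62962287] [ 0.0072  0.0333  0.0004  0.0117 -0.0007  0.0002  0.0002]
```

Centre (about 562.5, 221), heading -2.3° and height all agree with a seated tray. The arm is clear, so I let it settle for a moment and hand in.

>>> send_rows:
  commands:
    - [40, 0, 0, 0, 0]
    - [40, 0, 0, 0, 0]
    - [40, 0, 0, 0, 0]

```text
clock: 31.25
eef_pos: [528.9, 221.8, 238.9]
tool_rot: [-3.118, 0.012, 1.527]
force: [-0.1, -0.1, -0.9]
width: 40.2
```

```bash
python3 -c "
from cell import ctrl
print(ctrl.finish_job())"
```

```text
the job is handed in; nothing more can be done
None
```

I packed the kit and handed the job in at about 31 s on the clock; no verdict was reported.

**What I did:**
- **Scissors:** I gripped them by the blades and tilted them to about 11° by pressing the bows on the tool tray's side wall. I then slid the points under the guard and pressed the large bow down past the catch.
- **Upper tray:** I lifted it by its bar with the brush in it and lowered it between the lugs. No side force of note showed until it took its weight on the rim, and I then let go.

**Last checks:**
- **Scissors, after pressing:** the bows lay at home height, 15.1 mm against 14.8 mm expected. They were about 0.6 mm off along the tray, 1.1 mm off across and 0.9° turned. The catch nose was visible over the bow, but I judged its travel only by eye.
- **Upper tray, after release:** its centre measured about 1 to 1.5 mm from the tool tray's, up to 2 mm across by the front and rear edges. Its heading matched within about 0.2°, and it looked level and seated in all three views. The brush is still in it.
- **Not touched:** the marker and peg were in place in the last view I had of them, before the upper tray covered them. The tomato and onion looked unmoved.

**What failed or disagreed:**
- The fingertips stood about 23 mm above the reported TCP height, where the text puts them 14 mm ahead of it. The first three closes on the blades therefore failed (two missed, one caught only the upper edges).
- The wrist force briefly reached about 44 N while tilting the scissors, and it rose to 30 N at the end of the press.
- The top camera disagreed with the wrist camera by 2 to 3 mm, so I trusted the wrist camera.

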